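Rock the sharpening stone out of its stand

ROBOT

A 6-joint arm with a two-finger parallel gripper is mounted at the origin on the work surface. World frame = base frame: x ahead of the robot, y to its left, z up, the work surface at z = 0. Lengths are in m, angles in rad, forces in N, time in s.
With the tool pointing down it reaches from about 0.35 to 0.725 m from the base axis. Payload 4.3 kg.
Tool frame: the origin (TCP) lies midway between the tips of the shut fingers; the grasp point (between the pads) lies 19 mm behind it; z points along the fingers, x is the direction in which the jaws open and shut, and the axes are right-handed (so a half turn about z gives the same grasp; the last joint's range is limited). The gripper opens to 85 mm and grips with 20 to 120 N. Pads are 22 mm wide; open, the fingers measure 114 mm over their backs; the gripper's body (76 mm by 85 mm) begins 54 mm behind the grasp point. The pads swing forward as they close: fully open they stand 13 mm farther back than shut.
Start: joints at [1.1, 0.377, 0.081, 1.274, 0, 1.46], TCP at [0.203, 0.538, 0.231] pointing down, gripper open.
Joint ranges: [-2.72, 2.72], [-0.84, 1.66], [-1.02, 1.22], [-1.77, 2.12], [-1.37, 1.28], [-3.14, 3.14]. Speed limits (rad/s): [2.57, 2.57, 3.14, 3.14, 3.14, 3.14].

INTERFACE

Orientations are given as a 3x3 rotation matrix whose columns are the frame's x, y, z axes.
In Python, from cell import monitor, camera, manip gives the robot as it stands.
- The arm moves only by the shell command python3 -m inch 'ROWS' [FORCE]. ROWS is a JSON object of lists of equal length, an entry for each row: "translation": the shift along the tool's x, y, z in units of 1 m (1.0 is 1 m), a list of three; "turn": the turn about the tool's z in units of 4 degrees (1.0 is 4 degrees); "grip": the opening, from 0 (shut) to 1 (fully open). A call has 1 to 20 rows; each row shifts and turns the commanded pose from where the row before left it, along the tool's axes as they then stand; what a row does not reach is not made up. A row lasts 1/8 s, in which the tool goes at most 62.5 mm and 10.7 degrees, less where a joint would pass 70% of its speed; a pose out of reach is approached as far as the arm can. A call with a number of a shift or a turn outside -1 to 1 is refused whole. A call with a gripper value outside its range is refused whole. The fingers move at their own pace and stop on an object; FORCE is the grip in N (left out, the last holds). Time passes only in rows, so rows that do not move let the fingers close. It gives the time, the measured TCP pose, the force and the opening at its end, in the units of the state.
- monitor.state(): the state, without advancing time (a new reading comes with each control period).
- camera(name): name is "scene" or "top" or "wrist"; returns a dict with "pixels" (480x640x3 uint8, red, green, blue), "range_z" (480x640 float32, m along the optical axis (not along the pixel's ray), 0 where there is no reading), "fx", "fy", "cx", "cy" (pixels), "rvec" (rotation vector, rad) and "tvec" (3), from world to camera coordinates, as OpenCV has them. Camera axes: x right, y down, z forward; pixel columns grow to the right and rows downward; lengths in m; the calibration is good to about 2 mm. A picture is of the moment at which its call begins.
- manip.hand_in(): hands the job in, once; it reports no verdict.
The state is a dict: "t": time; "joint_pos": joint angles; "joint_vel": joint speeds; "effort": joint torques, N m; "eef_pos": TCP position; "orientation": TCP orientation; "force": force on the tool from outside, world axes, zero at the start; "wrist_torque": the same for the moment, N m; "finger_gap": opening from 0.0 (shut) to 1.0 (fully open).
Only numpy, scipy, OpenCV 4.12 (cv2) and the standard library are available. Lean on these libraries where they do the work, as an engineer would, in place of code of your own. Each camera call takes 0.05 s, during which the arm holds its last target.

TASK

Fold the dust cover of the sharpening-stone stand back to about 110 degrees, a little past upright, so that it stays there. Then grip the stone, which sits tight in the stand, rock it side to side until it frees, tipping it clearly (10 degrees or more) first away from the robot base, then back towards it, without picking up, tipping or dragging away the stand, and finish while still holding the stone in the gripper: level, still, straight above its recess and just clear of it, about 2 cm above the long-side rims. Leave everything else on the bench where it is.

Things in the scene. Friction and masses are not known exactly. Their poses are not given: they have to be found in the camera images.
- stand: Sharpening-stone stand, loose on the bench, 1.5 kg with cover. Origin: centre of its underside; x runs across it, away from the robot base (within 0.35 rad), y along it, z up. Iron base plate 140 (x) x 180 (y) x 8 mm; wood sides form the recess. Long sides: outer faces at x = +-40 mm, rims 26 mm above the bench. End walls at y = +-62 to +-74 mm, 62 mm high.
- recess (a point): Centre of the recess floor, 12 mm above the bench. The recess is 51 mm wide (x), 123 mm long (y), 14 mm deep below the rims. It lets the stone tilt about 0.4 rad to either side.
- strip (a point): Middle of the sprung cork strip in the stand's +x long side, 6.5 mm above the recess floor (3 to 10 mm); a twin is at -x. They give 3 mm; each resists the stone's rising with about 9 N: a straight pull picks up the stand too. Tilting the stone 0.28 rad about one long bottom edge lifts the other edge past its strip, which springs 2 mm in under it and keeps it up.
- stone: The grey two-layer sharpening stone seated in the recess of the stand: block 44 (x) x 120 (y) x 42 mm (z), about 0.45 kg, axes as the stand's. Origin: centre of its underside, 12 mm above the bench when seated; its top 28 mm then stand above the long-side rims. Bare stone, any firm grip across the 44 mm is fine.
- stone_top (a point): Centre of the stone's top face, 42 mm above its underside. Tipped away from the robot base, it goes to the stand's +x and the near long edge rises; tipped back, to -x.
- cover (a joint): Angle of the dust cover's hinge in rad: 0 = shut flat over the stone, 1.571 = upright, 1.92 = 110 degrees; stops at 2.6. A stiff hinge: it stays where it is left; moving it takes about 0.17 Nm plus up to 0.1 Nm against the cover's weight. It starts partly open.
- cover_hinge (a point): Middle of the cover's hinge line, which runs along the stand's x at stand y = +72 mm, 62.5 mm above the bench. The cover is a flat dark-wood panel, 80 mm wide, 148 mm long from the hinge, 6 mm thick; it opens by its free edge rising and swinging over towards the stand's +y.
- cover_edge (a point): Middle of the cover's free edge, on its underside (the face that looks at the stone), 148 mm from the hinge line.
- plane: Bystander: a small steel block plane, 150 x 46 x 40 mm. Origin: centre of its underside.
- bridge: Bystander: a maple violin bridge lying flat, 41 x 32 x 5 mm, beside the stand. Origin: centre of its underside.
- slip: Bystander: a small grey slip stone, 75 x 28 x 12 mm, lying loose beside the stand on its far side; not the stone of this job. Origin: centre of its underside.
- chisel: Bystander: a wooden-handled chisel, 220 mm long. Origin: centre of its underside.
- brush: Bystander: a wooden-handled brush, 180 mm long. Origin: centre of its underside.
- glue_pot: Bystander: a copper glue pot, 76 mm across, 70 mm high. Origin: centre of its underside.

How it is judged:
By the outcome, as a careful person would: the job done as asked, in the order asked, and still so for the second after the job is handed in, while the arm keeps its last pose, push and grip.
It also fails if it takes over 48 s, if anything falls off the work surface, if the arm or the gripper's body presses on something with over 40 N, if the wrist force passes 120 N, or if a joint passes its speed limit or range.

## Working session

There is one attempt and no reset: what is moved stays moved. The work goes in short steps, Python scripts to look and compute and a shell command to move; the robot and the scene stay as the last step left them, time stands still between calls to the robot, and variables do not carry over. Pictures are saved under pics/ and viewed, and the job is handed in when it is done.

```bash
ls; mkdir -p pics; cat > h.py <<'E'
import numpy as np, cv2
from cell import monitor, camera, manip
def cam(n,save=None):
    c=camera(n)
    if save: cv2.imwrite('pics/'+save+'.png',c['pixels'][:,:,::-1])
    return c
def cloud(c):
    R,_=cv2.Rodrigues(np.array(c['rvec'],float)); t=np.array(c['tvec'],float).ravel()
    v,u=np.mgrid[:480,:640]; z=c['range_z'].astype(float)
    P=np.stack([(u-c['cx'])/c['fx']*z,(v-c['cy'])/c['fy']*z,z],-1)
    W=(P-t)@R
    W[z==0]=np.nan
    return W
def proj(c,p):
    K=np.array([[c['fx'],0,c['cx']],[0,c['fy'],c['cy']],[0,0,1.]])
    return cv2.projectPoints(np.array(p,float).reshape(-1,3),np.array(c['rvec'],float),np.array(c['tvec'],float),K,None)[0].reshape(-1,2)
E
python3 - <<'E'
from h import *
for n in('scene','top','wrist'):
    c=cam(n,n+'0'); W=cloud(c); np.savez('/tmp/'+n,W=W,**c)
print(monitor.state())
E
```

```text
pics
{'t': 0.15, 'joint_pos': array([ 1.09971322e+00,  3.77939032e-01,  7.99519114e-02,  1.27436478e+00,
       -1.78184559e-05,  1.46045820e+00]), 'joint_vel': array([-0.00181002, -0.00110991,  0.00211682, -0.00120135, -0.00053513,
        0.00048519]), 'effort': array([ 3.94616836e-04, -4.64035535e+01,  2.70170492e+01,  1.38857184e-02,
       -1.75817595e-04, -5.78862526e-06]), 'eef_pos': array([0.20276005, 0.537553  , 0.2305579 ]), 'orientation': array([[ 3.52970810e-01,  9.35634080e-01, -6.90122952e-04],
       [ 9.35633053e-01, -3.52971451e-01, -1.39422490e-03],
       [-1.54807803e-03, -1.53581153e-04, -9.99998790e-01]]), 'force': array([-0.19779701,  0.55755584, -0.30412723]), 'wrist_torque': array([-0.02219999, -0.02490092, -0.00991516]), 'finger_gap': 1.0018188023680157}
```

View pics/scene0.png

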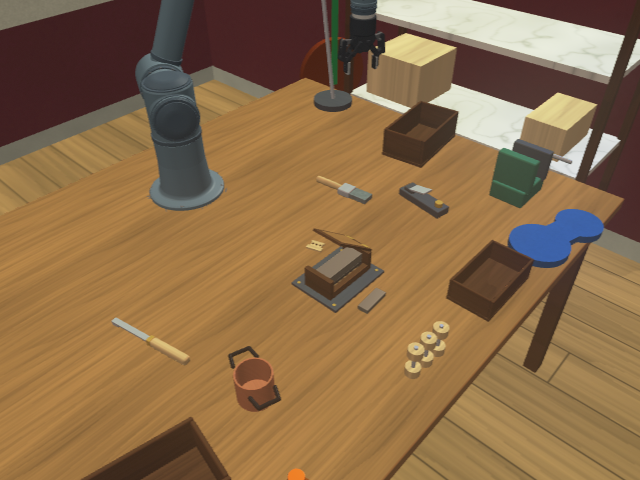

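View pics/top0.png

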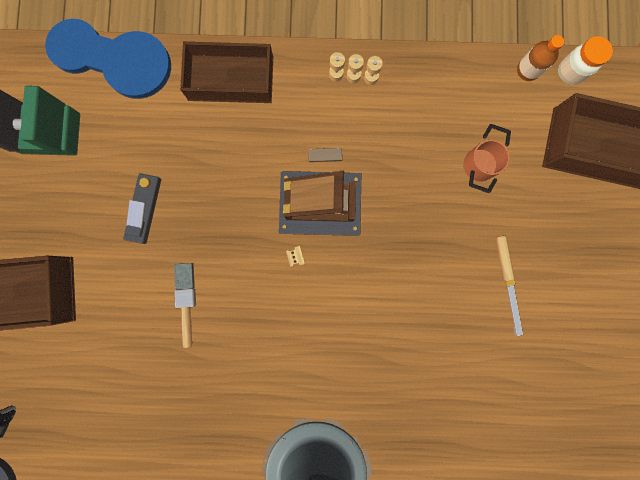

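View pics/wrist0.png

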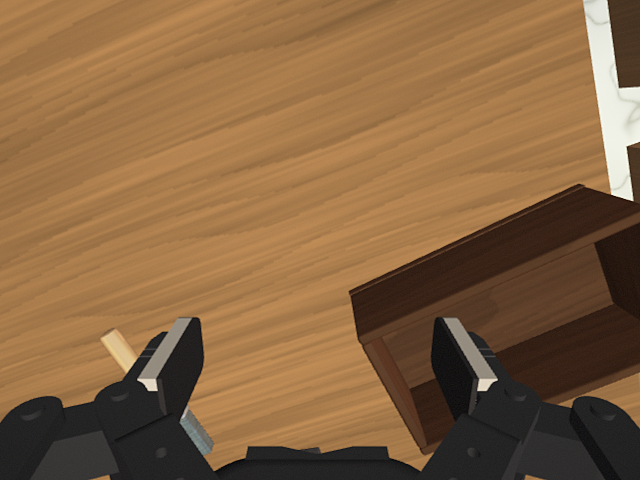

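The stand is at about (320,203) in the top view, with its hinge at the left (+y). The cover is partly open, the slip is on the far side at (325,155) and the bridge is on the near side at (295,256). Next I'll measure the plate and the cover.

```bash
python3 - <<'E'
from h import *
c=np.load('/tmp/top.npz'); W=c['W']; im=c['pixels']
crop=im[130:280,250:400]; cv2.imwrite('pics/crop0.png',cv2.resize(crop,(750,750//1),interpolation=cv2.INTER_CUBIC)[:600,:])
R,_=cv2.Rodrigues(c['rvec']); print('cam pos',-R.T@c['tvec'], 'fx',c['fx'])
# plate pixels
reg=np.zeros((480,640),bool); reg[140:265,260:390]=1
f=im.astype(int); gray=(abs(f[...,0]-f[...,2])<25)&(f.sum(-1)<330)
z=W[...,2]
m=reg&gray&(z>0.002)&(z<0.016)
print(m.sum(), np.nanmedian(z[m]))
# rays on z=.008
pts=W[m][:,:2].astype(np.float32)
r=cv2.minAreaRect(pts); print(r); print(cv2.boxPoints(r))
# slip, bridge
for nm,(u0,u1,v0,v1) in dict(slip=(300,350,140,168),bridge=(280,310,242,270)).items():
    s=np.zeros_like(reg); s[v0:v1,u0:u1]=1; s&=z>0.003
    p=W[s]; print(nm,cv2.minAreaRect(p[:,:2].astype(np.float32)),np.nanmedian(p[:,2]))
# cover pts
s=reg&(z>0.07); p=W[s]; print('cover',len(p),np.nanmin(p,0),np.nanmax(p,0))
for n in('scene',):
    d=np.load('/tmp/scene.npz');print('scene',-cv2.Rodrigues(d['rvec'])[0].T@d['tvec'],d['fx'])
    cv2.imwrite('pics/crop1.png',cv2.resize(d['pixels'][210:330,270:410],(700,600),interpolation=cv2.INTER_CUBIC))
E
```

```text
cam pos [0.42396477 0.00143596 0.9944549 ] fx 450.04994137433994
1772 0.008077624900762886
((0.5917434692382812, 0.008617214858531952), (0.166408970952034, 0.17931953072547913), 0.34778401255607605)
[[ 0.50799626  0.09777028]
 [ 0.50908476 -0.08154594]
 [ 0.6754907  -0.08053585]
 [ 0.6744022   0.09878037]]
slip ((0.6902674436569214, 0.0018549859523773193), (0.061969634145498276, 0.10776776820421219), 1.5842291116714478) 0.011770823218192955
bridge ((0.45970815420150757, 0.06063498184084892), (0.05947786942124367, 0.06377281993627548), 2.0549659729003906) 0.005147481874152634
cover 2342 [ 0.53757588 -0.03653478  0.07002558] [0.61829637 0.0834191  0.15952713]
scene [ 1.20825066 -0.73599722  0.92488401] 558.6792659316749
```

View pics/crop0.png

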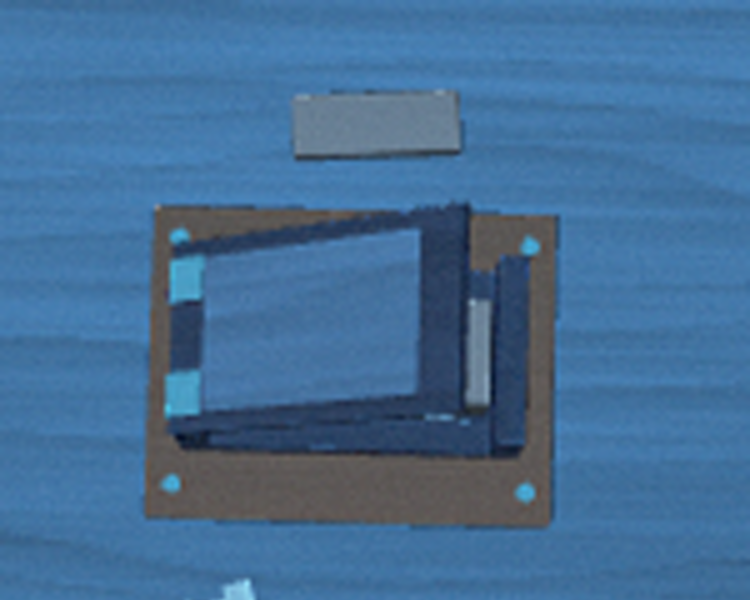

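View pics/crop1.png

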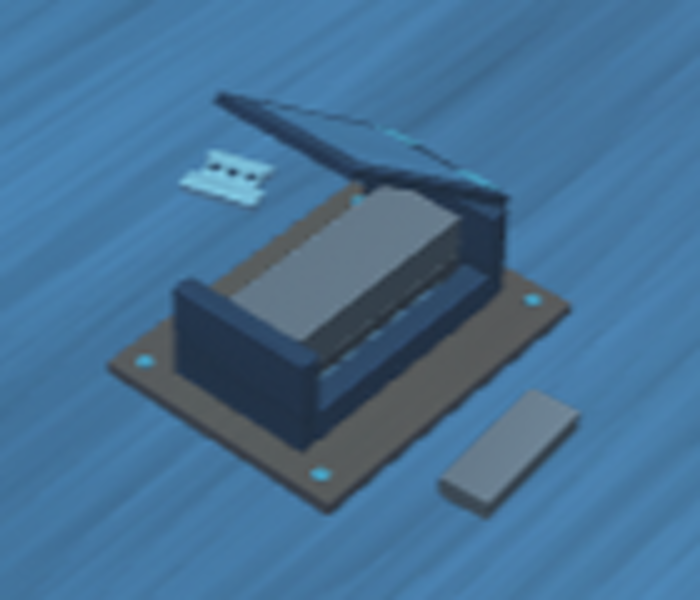

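```bash
cat >> h.py <<'E'
def ray(c,uv,z):
    R,_=cv2.Rodrigues(np.array(c['rvec'],float)); t=np.array(c['tvec'],float).ravel()
    o=-R.T@t; out=[]
    for u,v in np.atleast_2d(uv):
        d=R.T@np.array([(u-c['cx'])/c['fx'],(v-c['cy'])/c['fy'],1]); out.append(o+d*(z-o[2])/d[2])
    return np.array(out)
def stand_plate(c):
    W=cloud(c); z=W[...,2]; f=c['pixels'].astype(int)
    m=(abs(f[...,0]-f[...,2])<25)&(f.sum(-1)<330)&(z>0.003)&(z<0.0105)
    reg=np.zeros((480,640),np.uint8); reg[166:245,265:375]=1
    m=(m&(reg>0))
    pts=W[m]; r=cv2.minAreaRect(pts[:,:2].astype(np.float32)); return r,cv2.boxPoints(r)
E
python3 - <<'E'
from h import *
c=dict(np.load('/tmp/top.npz'))
print(stand_plate(c))
q=np.array([[155,206],[558,215],[550,525],[147,516]])/5+[250,130]-.4
P=ray(c,q,.008); print(P, P.mean(0))
b=np.array([[180,237],[531,246],[526,492],[171,484]])/5+[250,130]-.4
B=ray(c,b,.0085);print(B,B.mean(0))
for n in('top','scene'):
    d=dict(np.load('/tmp/%s.npz'%n)); W=d['W']
    s=np.isfinite(W[...,2])&(W[...,0]>.5)&(W[...,0]<.68)&(W[...,1]>-.09)&(W[...,1]<.1)
    p=W[s]
    h=p[p[:,2]>.072]; cen=h.mean(0); u,sv,vt=np.linalg.svd(h-cen,full_matrices=False); print(n,'cover n',vt[2],cen,sv)
    st=p[(p[:,2]>.05)&(p[:,2]<.057)]; print('stone top',len(st),st.mean(0))
    print(h[h[:,2]>h[:,2].max()-.008].mean(0))
print(np.linalg.norm(P-np.roll(P,1,0),axis=1))
E
```

```text
(((0.5780618786811829, 0.008243836462497711), (0.1390204131603241, 0.17874926328659058), 0.2916390895843506), array([[ 0.50809765,  0.0972635 ],
       [ 0.50900745, -0.08148345],
       [ 0.6480261 , -0.08077583],
       [ 0.6471163 ,  0.09797113]], dtype=float32))
[[ 0.64708803  0.09739691  0.008     ]
 [ 0.64798321 -0.0821184   0.008     ]
 [ 0.50937523 -0.08133585  0.008     ]
 [ 0.50847112  0.0960273   0.008     ]] [0.5782294  0.00749249 0.008     ]
[[ 0.63328632  0.08574447  0.0085    ]
 [ 0.63354275 -0.07035336  0.0085    ]
 [ 0.52362017 -0.07043708  0.0085    ]
 [ 0.52285677  0.08591913  0.0085    ]] [0.5783265  0.00771829 0.0085    ]
top cover n [ 0.00481884 -0.6080391  -0.79389245] [0.57728227 0.01817786 0.11872201] [1.98924007 1.11134066 0.06537443]
stone top 114 [ 0.5747249  -0.04422769  0.05382421]
[ 0.57775547 -0.03039012  0.15512952]
scene cover n [0.02194264 0.60098767 0.79895703] [0.58645601 0.00702791 0.12446167] [0.92105192 0.52205229 0.03636951]
stone top 712 [0.58148244 0.00369478 0.05315768]
[ 0.57941646 -0.0350196   0.15568264]
[0.13862368 0.17951754 0.13861019 0.17736546]
```

Estimates from these views:
- Stand: centre about (0.578, 0.008), yaw about +0.005 rad.
- Cover: about 37° open, with its free edge near y=-0.038, z=0.152.

I'll turn the jaws to world x first, with the fingers shut.

```bash
python3 -m inch '{"translation":[[0,0,-0.005],[0,0,-0.005],[0,0,-0.005],[0,0,-0.005],[0,0,-0.005],[0,0,-0.005],[0,0,-0.005],[0,0,0],[0,0,0],[0,0,0],[0,0,0],[0,0,0],[0,0,0],[0,0,0],[0,0,0],[0,0,0],[0,0,0],[0,0,0]],"turn":[1,1,1,1,1,1,1,1,1,1,1,1,1,1,1,1,1,0.26],"grip":[0,0,0,0,0,0,0,0,0,0,0,0,0,0,0,0,0,0]}'
python3 -m inch '{"translation":[[0.012,0.02,0],[0.025,0.041,0],[0.025,0.041,0],[0.025,0.041,0],[0.025,0.041,0],[0.025,0.041,0],[0.025,0.041,0],[0.025,0.041,0],[0.025,0.041,0],[0.025,0.041,0],[0.025,0.041,0],[0.025,0.041,0],[0.025,0.041,0],[0.025,0.041,0],[0.025,0.041,0],[0.013,0.034,0],[0,0,0]],"turn":[0,0,0,0,0,0,0,0,0,0,0,0,0,0,0,0,0],"grip":[0,0,0,0,0,0,0,0,0,0,0,0,0,0,0,0,0]}'
```

```text
t: 2.4
eef_pos: [0.2029, 0.5378, 0.266]
orientation: [[1.0, 0.005, -0.0], [0.005, -1.0, -0.001], [-0.0, 0.001, -1.0]]
force: [0.4, 0.1, 0.0]
finger_gap: -0.001
t: 4.53
eef_pos: [0.5817, -0.0904, 0.2654]
orientation: [[1.0, 0.002, -0.001], [0.002, -1.0, -0.0], [-0.001, 0.0, -1.0]]
force: [-0.8, 0.5, -0.1]
finger_gap: -0.002
```

```bash
python3 -m inch '{"translation":[[-0.002,0,0.015],[-0.002,0,0.03],[0,0,0.03],[0,0,0.03],[0,0,0.03],[0,0,0.015],[0,-0.01,0],[0,-0.01,0],[0,-0.01,0],[0,-0.01,0],[0,-0.008,-0.007],[0,-0.008,-0.007],[0,0,0]],"turn":[0,0,0,0,0,0,0,0,0,0,0,0,0],"grip":[0,0,0,0,0,0,0,0,0,0,0,0,0]}'
python3 - <<'E'
from h import *
c=cam('scene'); cv2.imwrite('pics/s1.png',cv2.resize(c['pixels'][130:330,230:450],(660,600))[:,:,::-1])
E
```

```text
t: 6.15
eef_pos: [0.578, -0.033, 0.1323]
orientation: [[1.0, 0.005, 0.003], [0.005, -1.0, -0.003], [0.003, 0.003, -1.0]]
force: [0.4, -2.0, 0.8]
finger_gap: 0.002
```

View pics/s1.png

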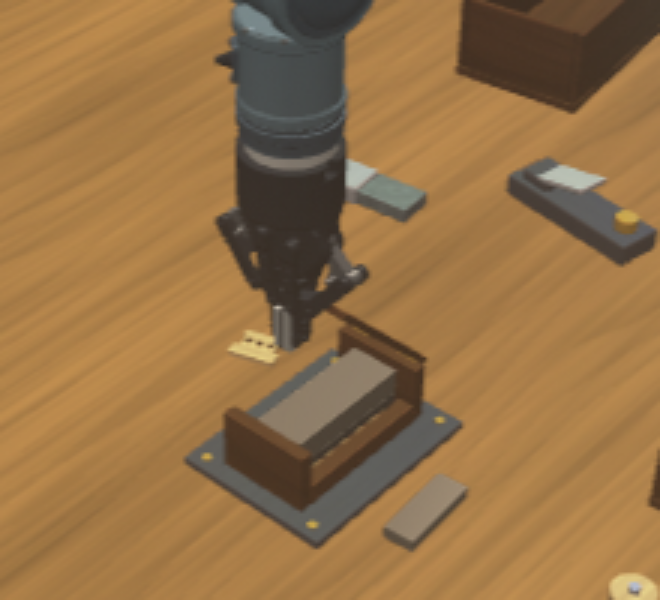

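The shut fingers are at about (290,335) in this crop, pushing against the cover's free edge, which is beginning to lift. I'll keep pushing.

```bash
python3 -m inch '{"translation":[[0,-0.008,-0.006],[0,-0.008,-0.006],[0,-0.008,-0.005],[0,-0.008,-0.004],[0,-0.008,-0.004],[0,-0.008,-0.003],[0,-0.008,-0.003],[0,-0.008,-0.002],[0,-0.008,-0.002],[0,-0.008,0],[0,-0.008,0],[0,-0.008,0],[0,-0.006,0],[0,0,0]],"turn":[0,0,0,0,0,0,0,0,0,0,0,0,0,0],"grip":[0,0,0,0,0,0,0,0,0,0,0,0,0,0]}'
python3 - <<'E'
from h import *
c=cam('scene'); cv2.imwrite('pics/s2.png',cv2.resize(c['pixels'][130:330,230:450],(660,600))[:,:,::-1])
for n,d in(('scene',c),('top',cam('top'))):
    W=cloud(d); m=(W[...,2]>.09)&(W[...,2]<.2)&(W[...,0]>.535)&(W[...,0]<.555)&(W[...,1]>.05)&(W[...,1]<.16)
    m2=(W[...,2]>.075)&(W[...,2]<.21)&(W[...,0]>.605)&(W[...,0]<.618)&(W[...,1]>.05)&(W[...,1]<.16)
    for q in(m,m2):
        p=W[q]
        if len(p)>10: print(n,len(p),np.polyfit(p[:,2],p[:,1],1),p[:,2].min(),p[:,2].max())
E
```

```text
t: 7.95
eef_pos: [0.5787, 0.0711, 0.1682]
orientation: [[1.0, 0.006, 0.007], [0.006, -1.0, 0.002], [0.007, -0.002, -1.0]]
force: [0.8, 1.1, 10.2]
finger_gap: -0.0
scene 175 [0.02400509 0.07762149] 0.090302492779062 0.19312189953396838
scene 264 [0.02452275 0.07824265] 0.07538114342864971 0.20962708057205887
```

View pics/s2.png

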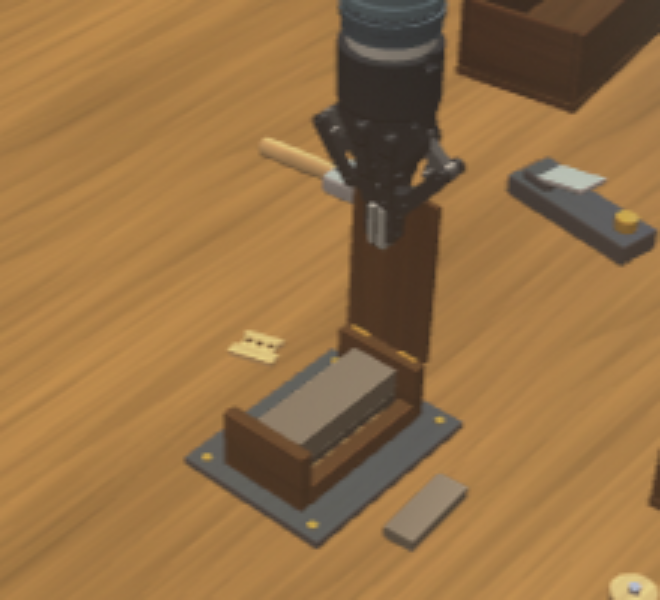

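```bash
python3 -m inch '{"translation":[[0,0,-0.004],[0,0,-0.003],[0,-0.006,0],[0,-0.006,0],[0,-0.006,0],[0,-0.006,0],[0,-0.006,0],[0,-0.006,0],[0,-0.003,0],[0,0,0],[0,0,0]],"turn":[0,0,0,0,0,0,0,0,0,0,0],"grip":[0,0,0,0,0,0,0,0,0,0,0]}'
cat > cov.py <<'E'
from h import *
import sys
c=cam('scene'); cv2.imwrite('pics/%s.png'%sys.argv[1],cv2.resize(c['pixels'][130:330,230:450],(660,600))[:,:,::-1])
W=cloud(c)
for a,b in((.538,.555),(.605,.616)):
    m=(W[...,2]>.085)&(W[...,2]<.2)&(W[...,0]>a)&(W[...,0]<b)&(W[...,1]>.05)&(W[...,1]<.18)
    p=W[m]; k=np.polyfit(p[:,2],p[:,1],1); print(len(p),k,'angle',90+np.degrees(np.arctan(k[0])))
E
python3 cov.py s3
```

```text
t: 9.43
eef_pos: [0.5763, 0.1091, 0.1725]
orientation: [[1.0, 0.005, 0.0], [0.005, -1.0, 0.001], [0.0, -0.001, -1.0]]
force: [0.0, 0.3, -0.2]
finger_gap: -0.002
228 [0.36208857 0.05661765] angle 109.90474246468733
210 [0.35890331 0.05732962] angle 109.74323046821726
```

View pics/s3.png

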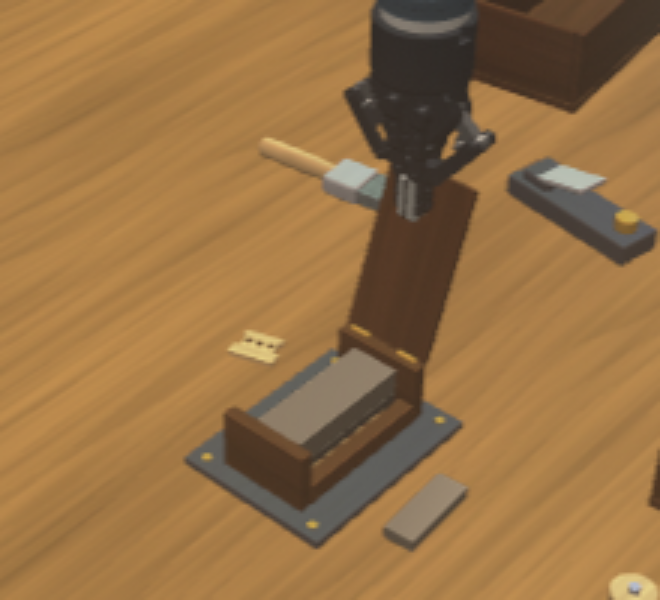

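The cover reads 109.8° and isn't loaded. Next I'll back off, open the jaws to about 55 mm and straddle the stone.

```bash
python3 -m inch '{"translation":[[0,0.01,0],[0,0.02,0],[0,0.02,0],[0,0.02,0],[0,0.02,0],[0.0015,0.011,0],[0,0,0.02],[0,0,0.025],[0,0,0.025],[0,0,0.01],[0,0,0],[0,0,0]],"turn":[0,0,0,0,0,0,0,0,0,0,0,0],"grip":[0,0,0.65,0.65,0.65,0.65,0.65,0.65,0.65,0.65,0.65,0.65]}' 20
cat > st.py <<'E'
from h import *
import sys
c=cam('scene'); cv2.imwrite('pics/%s.png'%sys.argv[1],cv2.resize(c['pixels'][200:320,280:412],(660,600),interpolation=cv2.INTER_CUBIC)[:,:,::-1])
d=cam('top'); r,b=stand_plate(d); print('stand',r); print(b.tolist())
W=cloud(c)
s=monitor.state(); ty=float(sys.argv[2]) if len(sys.argv)>2 else -.03
f=c['pixels'].astype(int); sp=f.max(-1)-f.min(-1)
# stone top, visible from scene: greyish, above rims
m=(W[...,2]>.030)&(W[...,2]<.1)&(W[...,0]>.53)&(W[...,0]<.63)&(W[...,1]>-.048)&(W[...,1]<.06)&(sp<45)&(f.sum(-1)>230)
p=W[m]; 
if len(p)>20:
    # plane ransac for the top
    best=None; rng=np.random.default_rng(0)
    for _ in range(300):
        q=p[rng.choice(len(p),3,replace=False)]; n=np.cross(q[1]-q[0],q[2]-q[0])
        if np.linalg.norm(n)<1e-9: continue
        n/=np.linalg.norm(n); n*=np.sign(n[2])
        if n[2]<.8: continue
        k=abs((p-q[0])@n)<.0015
        if best is None or k.sum()>best.sum(): best=k
    q=p[best]; cen=q.mean(0); n=np.linalg.svd(q-cen,full_matrices=False)[2][2]; n*=np.sign(n[2])
    print('top plane n',n.round(3),'tilt deg +x',np.degrees(np.arctan2(n[0],n[2])).round(1),'about x',np.degrees(np.arctan2(n[1],n[2])).round(1),len(q),'lo',q.min(0).round(4),'hi',q.max(0).round(4))
print('F',s['force'].round(1),'tcp',s['eef_pos'].round(4),'gap',s['finger_gap'],s['t'])
E
python3 st.py s4
```

```text
t: 10.98
eef_pos: [0.5791, 0.0078, 0.0934]
orientation: [[1.0, 0.005, 0.002], [0.005, -1.0, -0.0], [0.002, 0.0, -1.0]]
force: [0.5, 0.2, -0.5]
finger_gap: 0.648
stand ((0.5746232867240906, -0.07549991458654404), (0.011248238384723663, 0.12830057740211487), 88.94657135009766)
[[0.5103804469108582, -0.0799436941742897], [0.6386592984199524, -0.08230247348546982], [0.638866126537323, -0.07105613499879837], [0.5105872750282288, -0.06869735568761826]]
top plane n [ 0.002 -0.003  1.   ] tilt deg +x 0.1 about x -0.2 334 lo [ 0.5554 -0.0476  0.0509] hi [0.6009 0.0598 0.0542]
F [-0.3  0.5  0.5] tcp [0.5791 0.0078 0.0935] gap 0.6503460286495478 11.075
```

View pics/s4.png

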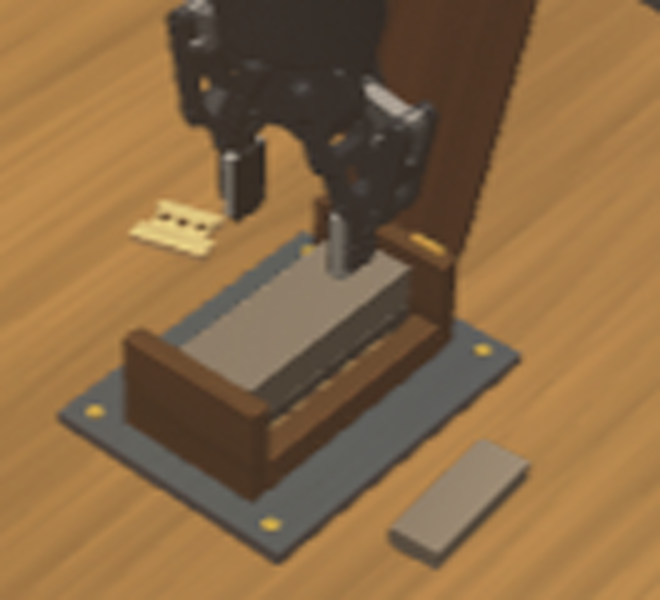

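The jaws straddle the stone from above, with the fingers at (240,190) and (345,250) in the crop. The stone is level, with its top at z=0.054 and x from 0.555 to 0.601. The arm hides the plate in the top view, so I'll track the stand by its brass dots in the scene view.

```bash
cat > patch.py <<'E'
s=open('st.py').read()
s=s.replace("d=cam('top'); r,b=stand_plate(d); print('stand',r); print(b.tolist())","""hsv=cv2.cvtColor(c['pixels'],cv2.COLOR_RGB2HSV)
for nm,(u,v) in dict(nearR=(299,282),farR=(334,304.5),farL=(376.6,270)).items():
    u0,v0=int(u)-6,int(v)-6; g=c['pixels'][v0:v0+13,u0:u0+13].astype(float); w=np.clip(g[...,0]-g[...,2]-60,0,None)
    yy,xx=np.mgrid[:13,:13]; print(nm,ray(c,[u0+(w*xx).sum()/w.sum(),v0+(w*yy).sum()/w.sum()],.0085)[0].round(4)[:2],end=' ')
print()""")
open('st.py','w').write(s)
E
python3 patch.py
python3 -m inch '{"translation":[[-0.001,0,0.01],[0,0,0.015],[0,0,0.015],[0,0,0.008],[0,0,0.0035],[0,0,0]],"turn":[0,0,0,0,0,0],"grip":[0.65,0.65,0.65,0.65,0.65,0.65]}' 20
python3 st.py s5
```

```text
t: 11.82
eef_pos: [0.5772, 0.0079, 0.0406]
orientation: [[1.0, 0.005, -0.0], [0.005, -1.0, 0.0], [-0.0, -0.0, -1.0]]
force: [-0.3, -0.1, 0.7]
finger_gap: 0.65
nearR [ 0.5164 -0.0737] farR [ 0.6382 -0.0772] farL [0.6343 0.0953] 
top plane n [-0.006 -0.003  1.   ] tilt deg +x -0.3 about x -0.2 248 lo [ 0.5441 -0.0474  0.0516] hi [0.6119 0.0489 0.0549]
F [-0.1 -0.4  0.3] tcp [0.5774 0.0079 0.041 ] gap 0.6483926643384303 11.875
```

View pics/s5.png

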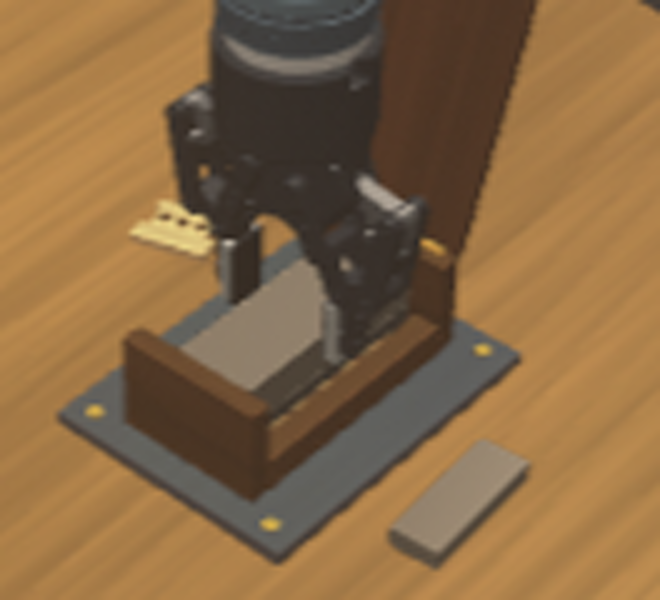

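```bash
sed -i 's/int(u)-6,int(v)-6/int(round(u))-3,int(round(v))-3/; s/v0+13,u0:u0+13/v0+7,u0:u0+7/; s/mgrid\[:13,:13\]/mgrid[:7,:7]/' st.py; python3 st.py s5b|head -1
python3 -m inch '{"translation":[[0.002,0,0],[0.002,0,0],[0.002,0,0],[0.0015,0,0]],"turn":[0,0,0,0],"grip":[0.65,0.65,0.65,0.65]}' 
python3 -m inch '{"translation":[[0.001,0,0],[0.001,0,-0.001]],"turn":[0,0],"grip":[0.65,0.65]}' 
python3 st.py s6
```

```text
nearR [ 0.5235 -0.0709] farR [ 0.6342 -0.071 ] farL [0.6337 0.0875] 
t: 12.42
eef_pos: [0.5838, 0.008, 0.0406]
orientation: [[1.0, 0.005, -0.002], [0.005, -1.0, -0.0], [-0.002, 0.0, -1.0]]
force: [-2.8, -0.8, 1.3]
finger_gap: 0.648
t: 12.68
eef_pos: [0.5847, 0.008, 0.0408]
orientation: [[1.0, 0.005, -0.004], [0.005, -1.0, 0.0], [-0.004, -0.0, -1.0]]
force: [-3.3, 0.0, -3.2]
finger_gap: 0.647
nearR [ 0.5235 -0.0709] farR [ 0.6342 -0.071 ] farL [0.6337 0.0876] 
top plane n [-0.056  0.003  0.998] tilt deg +x -3.2 about x 0.2 262 lo [ 0.5518 -0.0473  0.0504] hi [0.62   0.0524 0.0561]
F [-4.9 -0.5 -2.5] tcp [0.585  0.0081 0.0408] gap 0.6504621543669252 12.725
```

Stand hasn't moved and the push is about 5 N. I'll continue in small steps, lifting slightly as I go.

```bash
python3 -m inch '{"translation":[[0.001,0,-0.001],[0.001,0,-0.001],[0.001,0,-0.001]],"turn":[0,0,0],"grip":[0.65,0.65,0.65]}' 
python3 st.py s7
python3 -m inch '{"translation":[[0.001,0,-0.001],[0.001,0,-0.001]],"turn":[0,0],"grip":[0.65,0.65]}' 
python3 st.py s8
```

```text
t: 13.1
eef_pos: [0.5868, 0.0082, 0.0432]
orientation: [[1.0, 0.005, -0.006], [0.005, -1.0, 0.0], [-0.006, -0.0, -1.0]]
force: [-6.9, 0.3, -4.6]
finger_gap: 0.652
nearR [ 0.5235 -0.0709] farR [ 0.6342 -0.071 ] farL [0.6337 0.0876] 
top plane n [ 0.037 -0.007  0.999] tilt deg +x 2.1 about x -0.4 264 lo [ 0.5538 -0.0477  0.0511] hi [0.6217 0.0498 0.0555]
F [-6.3 -0.1 -4.1] tcp [0.587  0.0081 0.0433] gap 0.6428855938226675 13.15
t: 13.4
eef_pos: [0.5883, 0.0082, 0.0449]
orientation: [[1.0, 0.005, -0.007], [0.005, -1.0, 0.0], [-0.007, -0.0, -1.0]]
force: [-7.0, -0.2, -4.6]
finger_gap: 0.648
nearR [ 0.5235 -0.0709] farR [ 0.6342 -0.071 ] farL [0.6337 0.0876] 
top plane n [0.077 0.008 0.997] tilt deg +x 4.4 about x 0.5 284 lo [ 0.5505 -0.0477  0.0503] hi [0.6236 0.054  0.0588]
F [-8.2 -0.3 -4. ] tcp [0.5884 0.0082 0.045 ] gap 0.6511074201823603 13.45
```

View pics/s8.png

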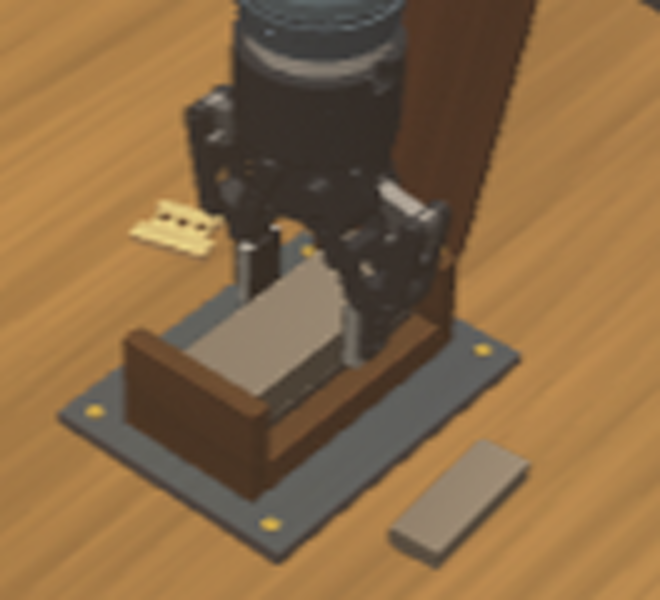

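The stone is tipping (about 4°), the lift is working with about 8 N across, and the stand hasn't moved. Keep going.

```bash
python3 -m inch '{"translation":[[0.001,0,-0.0012],[0.001,0,-0.0012],[0.001,0,-0.0012]],"turn":[0,0,0],"grip":[0.65,0.65,0.65]}' 
python3 st.py s9
python3 -m inch '{"translation":[[0.001,0,-0.0012],[0.001,0,-0.0012],[0.001,0,-0.0012]],"turn":[0,0,0],"grip":[0.65,0.65,0.65]}' 
python3 st.py s10
```

```text
t: 13.82
eef_pos: [0.5914, 0.0082, 0.0487]
orientation: [[1.0, 0.005, -0.007], [0.005, -1.0, 0.0], [-0.007, -0.0, -1.0]]
force: [-7.8, -0.3, -4.7]
finger_gap: 0.648
nearR [ 0.5235 -0.0709] farR [ 0.6342 -0.071 ] farL [0.6336 0.0876] 
top plane n [ 0.172 -0.015  0.985] tilt deg +x 9.9 about x -0.8 268 lo [ 0.5518 -0.0473  0.0501] hi [0.6238 0.0564 0.0627]
F [-7.9  0.8 -2. ] tcp [0.5916 0.0082 0.0489] gap 0.6519436552724212 13.875
t: 14.25
eef_pos: [0.593, 0.0083, 0.0517]
orientation: [[1.0, 0.005, -0.009], [0.005, -1.0, 0.001], [-0.009, -0.001, -1.0]]
force: [-9.1, -0.7, -4.7]
finger_gap: 0.65
nearR [ 0.5246 -0.0708] farR [ 0.6348 -0.0708] farL [0.634  0.0876] 
top plane n [0.135 0.011 0.991] tilt deg +x 7.7 about x 0.6 293 lo [ 0.5604 -0.0478  0.0525] hi [0.6104 0.0567 0.061 ]
F [-8.9 -0.7 -4. ] tcp [0.5933 0.0083 0.0518] gap 0.6505788787360576 14.3
```

View pics/s10.png

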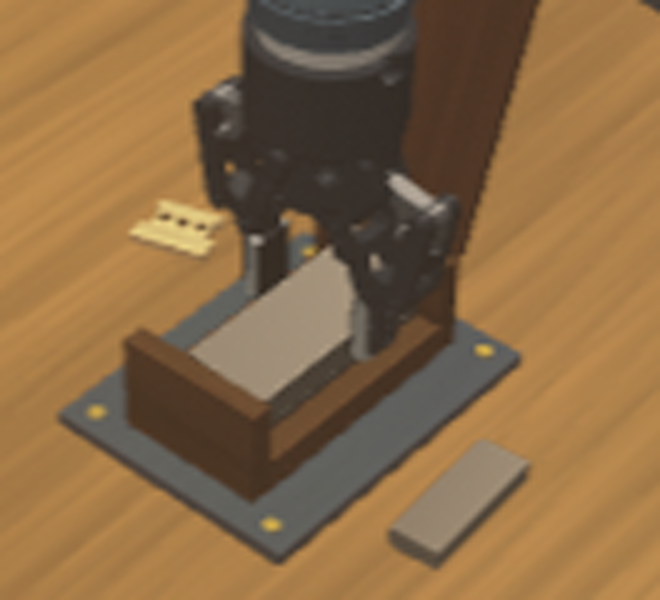

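The stand has crept about 0.7 mm, which I'll accept for now. I'll continue with a little more lift and keep watching it.

```bash
python3 -m inch '{"translation":[[0.0008,0,-0.0016],[0.0008,0,-0.0016],[0.0008,0,-0.0016]],"turn":[0,0,0],"grip":[0.65,0.65,0.65]}' 
python3 st.py s11
python3 -m inch '{"translation":[[0.0008,0,-0.0014],[0.0008,0,-0.0014],[0.0008,0,-0.0014]],"turn":[0,0,0],"grip":[0.65,0.65,0.65]}' 
python3 st.py s12
```

```text
t: 14.68
eef_pos: [0.5955, 0.0084, 0.0565]
orientation: [[1.0, 0.005, -0.009], [0.005, -1.0, 0.001], [-0.009, -0.001, -1.0]]
force: [-9.8, -0.4, -3.7]
finger_gap: 0.649
nearR [ 0.5264 -0.0714] farR [ 0.6358 -0.0706] farL [0.6351 0.0885] 
top plane n [0.181 0.003 0.984] tilt deg +x 10.4 about x 0.2 290 lo [ 0.5612 -0.0474  0.0514] hi [0.6113 0.0569 0.063 ]
F [ 0.3 -0.5  0.8] tcp [0.5978 0.0083 0.0575] gap 0.6475516005612565 14.725
t: 15.1
eef_pos: [0.6038, 0.0079, 0.0639]
orientation: [[1.0, 0.005, 0.003], [0.005, -1.0, -0.0], [0.003, 0.0, -1.0]]
force: [0.5, 0.1, 0.3]
finger_gap: 0.645
nearR [ 0.5264 -0.0714] farR [ 0.6358 -0.0706] farL [0.6351 0.0885] 
top plane n [0.173 0.004 0.985] tilt deg +x 9.9 about x 0.2 315 lo [ 0.5641 -0.0477  0.0511] hi [0.6092 0.0593 0.0609]
F [ 0.1  0.9 -0.3] tcp [0.6038 0.0079 0.0639] gap 0.6522808085988875 15.15
```

View pics/s12.png

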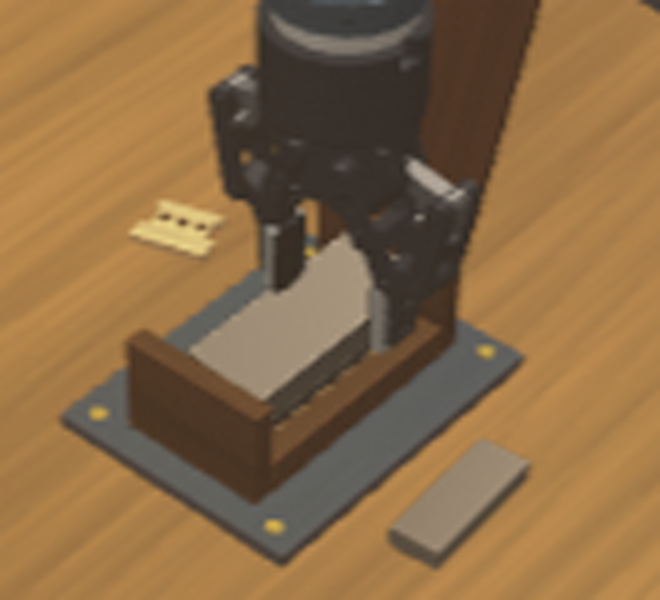

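The stone now rests at about 10° away, held by the strip. I lifted too fast, so the fingertip slid up over the near top edge, and the stand has moved about 2 mm. I'll back off, go lower and push again with less lift.

```bash
python3 -m inch '{"translation":[[-0.009,0,0],[-0.011,0,0],[0,0,0.008],[0,0,0.008],[0.003,0,0],[0,0,0]],"turn":[0,0,0,0,0,0],"grip":[0.65,0.65,0.65,0.65,0.65,0.65]}' 
python3 st.py s13
python3 -m inch '{"translation":[[0.0015,0,0],[0.0015,0,-0.001],[0.001,0,-0.001]],"turn":[0,0,0],"grip":[0.65,0.65,0.65]}' 
python3 st.py s14
```

```text
t: 15.9
eef_pos: [0.586, 0.0079, 0.0469]
orientation: [[1.0, 0.005, 0.0], [0.005, -1.0, 0.0], [0.0, -0.0, -1.0]]
force: [0.7, -0.3, 0.6]
finger_gap: 0.654
nearR [ 0.5264 -0.0714] farR [ 0.6358 -0.0706] farL [0.6351 0.0885] 
top plane n [0.157 0.012 0.988] tilt deg +x 9.0 about x 0.7 280 lo [ 0.5567 -0.0477  0.0505] hi [0.6201 0.0513 0.0616]
F [-0.8  0.4 -0.2] tcp [0.586  0.0079 0.047 ] gap 0.6500088153855629 15.95
t: 16.32
eef_pos: [0.5898, 0.008, 0.0492]
orientation: [[1.0, 0.005, 0.0], [0.005, -1.0, 0.0], [0.0, -0.0, -1.0]]
force: [0.5, -0.2, 0.5]
finger_gap: 0.648
nearR [ 0.5264 -0.0714] farR [ 0.6358 -0.0706] farL [0.6351 0.0885] 
top plane n [0.158 0.009 0.987] tilt deg +x 9.1 about x 0.5 269 lo [ 0.5567 -0.0474  0.0518] hi [0.6232 0.055  0.0618]
F [-0.3 -0.3 -0.1] tcp [0.5899 0.008  0.0494] gap 0.6498443503713648 16.375
```

View pics/s14.png

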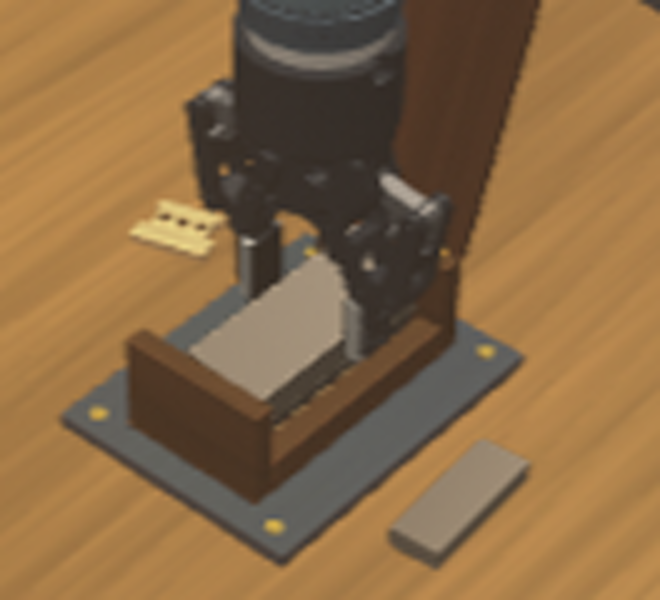

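```bash
python3 -m inch '{"translation":[[0.0015,0,0.001],[0.001,0,0],[0.001,0,-0.0005]],"turn":[0,0,0],"grip":[0.65,0.65,0.65]}' 
python3 -m inch '{"translation":[[0.001,0,-0.0005],[0.001,0,-0.001]],"turn":[0,0],"grip":[0.65,0.65]}' 
python3 st.py s15
```

```text
t: 16.75
eef_pos: [0.5924, 0.008, 0.0482]
orientation: [[1.0, 0.005, -0.001], [0.005, -1.0, 0.0], [-0.001, -0.0, -1.0]]
force: [-1.3, 0.2, -0.5]
finger_gap: 0.652
t: 17.0
eef_pos: [0.5938, 0.0081, 0.0494]
orientation: [[1.0, 0.005, -0.002], [0.005, -1.0, 0.0], [-0.002, -0.0, -1.0]]
force: [-2.6, -0.1, -2.2]
finger_gap: 0.65
nearR [ 0.5264 -0.0715] farR [ 0.6358 -0.0706] farL [0.6351 0.0885] 
top plane n [ 0.111 -0.014  0.994] tilt deg +x 6.4 about x -0.8 271 lo [ 0.5595 -0.0478  0.0524] hi [0.6113 0.0555 0.0602]
F [-3.7 -0.6 -1.2] tcp [0.5938 0.008  0.0495] gap 0.6520250329860181 17.05
```

```bash
python3 -m inch '{"translation":[[0.0015,0,-0.001],[0.0015,0,-0.001],[0.001,0,-0.001]],"turn":[0,0,0],"grip":[0.65,0.65,0.65]}' 
python3 st.py s16
python3 -m inch '{"translation":[[0.001,0,-0.0008],[0.001,0,-0.0008]],"turn":[0,0],"grip":[0.65,0.65]}' 
python3 st.py s17
```

```text
t: 17.42
eef_pos: [0.5943, 0.0082, 0.0508]
orientation: [[1.0, 0.005, -0.009], [0.005, -1.0, 0.0], [-0.009, -0.0, -1.0]]
force: [-8.9, 0.2, -3.8]
finger_gap: 0.649
nearR [ 0.5264 -0.0714] farR [ 0.6358 -0.0706] farL [0.6351 0.0885] 
top plane n [0.177 0.016 0.984] tilt deg +x 10.2 about x 0.9 295 lo [ 0.559  -0.0479  0.0517] hi [0.6121 0.056  0.0623]
F [-8.2 -0.8 -3.5] tcp [0.5943 0.0082 0.0508] gap 0.6498201737720269 17.475
t: 17.73
eef_pos: [0.5955, 0.0083, 0.052]
orientation: [[1.0, 0.005, -0.011], [0.005, -1.0, 0.0], [-0.011, -0.001, -1.0]]
force: [-9.5, 0.1, -4.4]
finger_gap: 0.648
nearR [ 0.527  -0.0712] farR [ 0.6368 -0.0709] farL [0.6359 0.0883] 
top plane n [ 0.154 -0.001  0.988] tilt deg +x 8.9 about x -0.0 288 lo [ 0.5645 -0.0475  0.0515] hi [0.6125 0.0592 0.0604]
F [-8.4 -0.  -4.6] tcp [0.5957 0.0083 0.0521] gap 0.6463639193619101 17.775
```

View pics/s17.png

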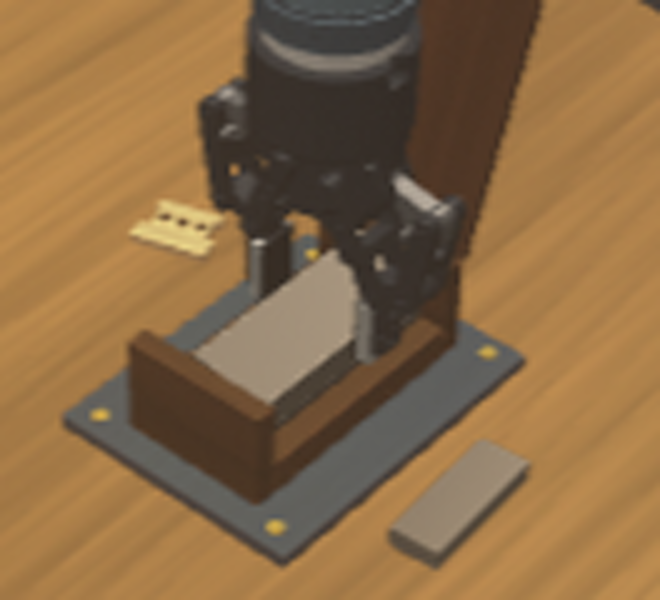

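The stand starts to slide at about 9 N (2.8 mm so far) before the stone goes past its strip, so a plain push isn't enough. Instead I'll brace the stand by squeezing: the far finger goes against the outer face of the -y end wall while the near finger presses the stone, so the push stays inside the gripper.

```bash
python3 -m inch '{"translation":[[-0.008,0,0],[0,0,-0.02],[0,0.02,-0.02],[0,0.02,0],[0,0.012,0],[0,0,0],[0,0,0]],"turn":[0,0,0,0.75,0.75,0.75,0],"grip":[0.65,0.65,0.8,0.8,0.8,0.8,0.8]}' 
python3 st.py s18; python3 cov.py s18b
```

```text
t: 18.65
eef_pos: [0.592, -0.0444, 0.0936]
orientation: [[0.988, -0.153, -0.001], [-0.153, -0.988, 0.001], [-0.001, -0.0, -1.0]]
force: [-0.2, -0.3, 0.3]
finger_gap: 0.801
nearR [ 0.527  -0.0709] farR [ 0.6376 -0.0708] farL [0.6364 0.0879] 
top plane n [0.139 0.004 0.99 ] tilt deg +x 8.0 about x 0.3 228 lo [ 0.5657 -0.0477  0.0518] hi [0.6104 0.0592 0.0599]
F [ 0.2 -0.5  0.3] tcp [ 0.5921 -0.0442  0.0937] gap 0.7966797299906518 18.7
251 [0.36739548 0.05587334] angle 110.17310368379432
214 [0.37664736 0.05461971] angle 110.63875039854233
```

View pics/s18.png

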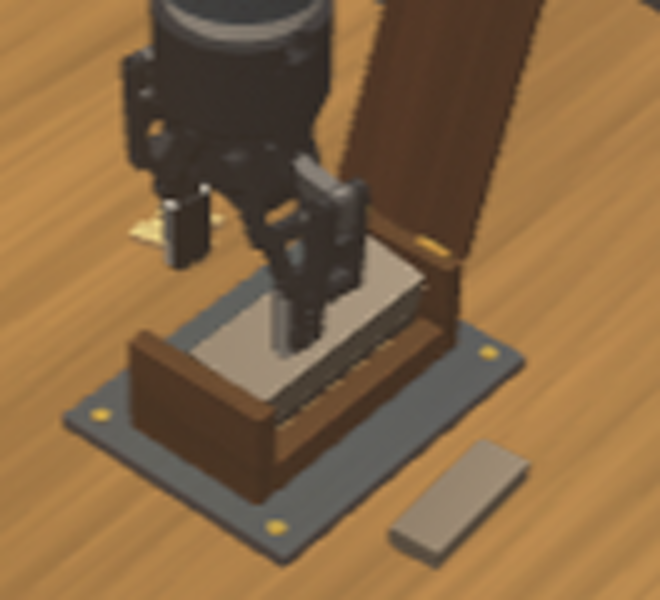

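```bash
python3 -m inch '{"translation":[[0.003,0,0.01],[0,0,0.015],[0,0,0.015],[0,0,0.008],[0,0,0.002],[0,0,0]],"turn":[0,0,0,0,0,0],"grip":[0.8,0.8,0.8,0.8,0.8,0.8]}' 
python3 st.py s19
```

```text
t: 19.5
eef_pos: [0.5957, -0.0445, 0.0447]
orientation: [[0.988, -0.151, 0.0], [-0.151, -0.988, 0.0], [0.0, -0.0, -1.0]]
force: [0.0, -0.7, 0.9]
finger_gap: 0.8
nearR [ 0.527  -0.0709] farR [ 0.6376 -0.0708] farL [0.6364 0.0879] 
top plane n [0.155 0.012 0.988] tilt deg +x 8.9 about x 0.7 159 lo [ 0.5666 -0.0478  0.0517] hi [0.6096 0.0598 0.0612]
F [-0.4 -0.2  0.4] tcp [ 0.5959 -0.0445  0.045 ] gap 0.8043153578556976 19.55
```

View pics/s19.png

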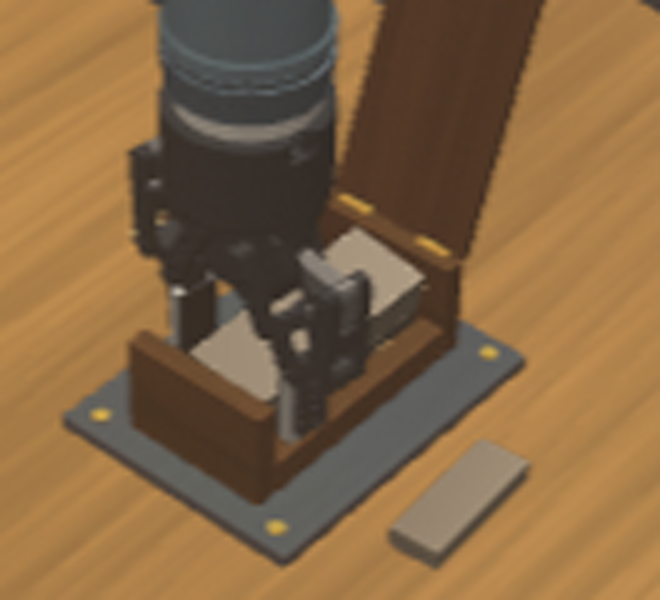

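The far finger at (300,400) stands just outside the end wall's outer face, and the near finger is behind the stone's near side. I'll close gently.

```bash
python3 -m inch '{"translation":[[0,0,0],[0,0,0],[0,0,0],[0,0,0]],"turn":[0,0,0,0],"grip":[0.76,0.72,0.70,0.68]}' 20
python3 st.py s20
```

```text
t: 20.05
eef_pos: [0.5946, -0.0444, 0.0447]
orientation: [[0.988, -0.151, -0.002], [-0.151, -0.988, 0.0], [-0.002, 0.0, -1.0]]
force: [-4.2, 0.1, 5.2]
finger_gap: 0.68
nearR [ 0.527  -0.0709] farR [ 0.6376 -0.0708] farL [0.6364 0.0879] 
top plane n [0.17  0.002 0.985] tilt deg +x 9.8 about x 0.1 170 lo [ 0.5682 -0.0479  0.0512] hi [0.6125 0.0597 0.0609]
F [-4.9  0.2  4.4] tcp [ 0.5946 -0.0444  0.0446] gap 0.6809389607129713 20.1
```

View pics/s20.png

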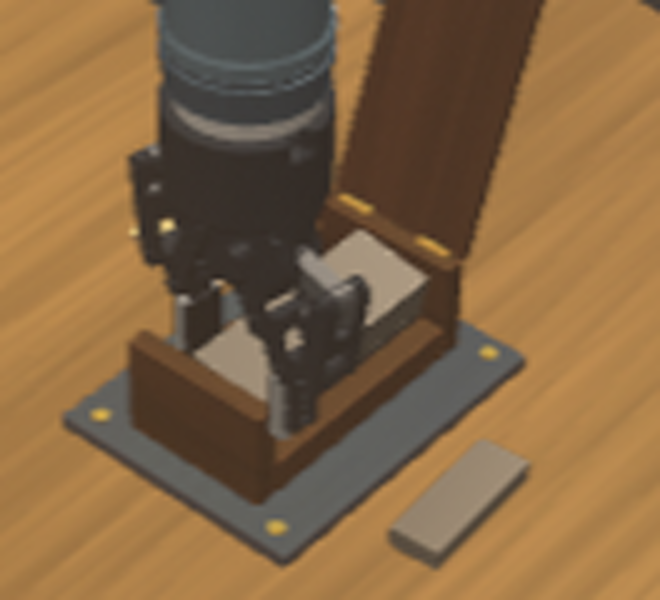

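```bash
python3 -m inch '{"translation":[[0,0,-0.002],[0,0,-0.0015],[0,0,-0.0015]],"turn":[0,0,0],"grip":[0.665,0.65,0.635]}' 20
python3 st.py s21
```

```text
t: 20.48
eef_pos: [0.5941, -0.0441, 0.048]
orientation: [[0.988, -0.152, -0.003], [-0.152, -0.988, 0.001], [-0.004, -0.001, -1.0]]
force: [-1.0, 0.2, -9.4]
finger_gap: 0.648
nearR [ 0.5252 -0.0694] farR [ 0.6353 -0.0699] farL [0.6359 0.0884] 
top plane n [0.149 0.016 0.989] tilt deg +x 8.5 about x 0.9 134 lo [ 0.5688 -0.0479  0.0536] hi [0.6123 0.0599 0.0627]
F [-0.6  1.8 -9.5] tcp [ 0.5942 -0.044   0.0484] gap 0.6446709334787764 20.525
```

View pics/s21.png

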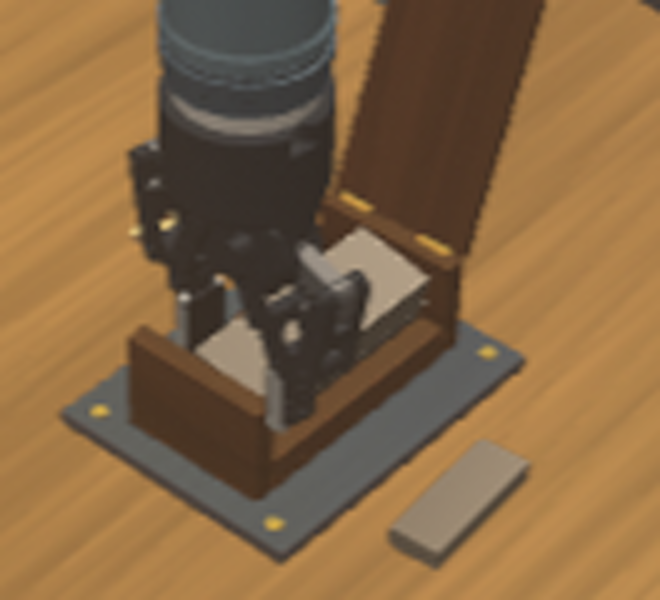

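The squeeze pushed the stand back about 2 mm, but my lift also eased the -y end up slightly. I'll lower 2 mm, squeeze harder, and measure the tilt on the clear part of the stone.

```bash
sed -i "s/(W\[...,1\]>-.048)&(W\[...,1\]<.06)/(W[...,1]>.022)\&(W[...,1]<.062)/" st.py
python3 -m inch '{"translation":[[0,0,0.001],[0,0,0.001],[0.0005,0,0]],"turn":[0,0,0],"grip":[0.64,0.63,0.62]}' 20
python3 st.py s22
python3 -m inch '{"translation":[[0.0005,0,0],[0.0005,0,-0.0005]],"turn":[0,0],"grip":[0.61,0.60]}' 35
python3 st.py s23
```

```text
t: 20.9
eef_pos: [0.5948, -0.0443, 0.0469]
orientation: [[0.989, -0.151, -0.002], [-0.151, -0.989, 0.001], [-0.003, -0.0, -1.0]]
force: [-4.8, -0.7, -9.8]
finger_gap: 0.644
nearR [ 0.5263 -0.071 ] farR [ 0.6364 -0.0705] farL [0.6366 0.0879] 
top plane n [0.222 0.079 0.972] tilt deg +x 12.9 about x 4.6 84 lo [0.5712 0.0234 0.0513] hi [0.6127 0.061  0.0631]
F [ -3.7  -0.3 -10.2] tcp [ 0.5949 -0.0442  0.047 ] gap 0.6429913521180455 20.95
t: 21.2
eef_pos: [0.5966, -0.0448, 0.0511]
orientation: [[0.988, -0.151, 0.0], [-0.151, -0.988, -0.001], [0.0, 0.001, -1.0]]
force: [-12.8, 0.1, 13.0]
finger_gap: 0.604
nearR [ 0.527 -0.071] farR [ 0.6371 -0.0711] farL [0.6366 0.0879] 
top plane n [ 0.38  -0.049  0.924] tilt deg +x 22.3 about x -3.1 86 lo [0.5735 0.0243 0.048 ] hi [0.6136 0.0619 0.0666]
F [-12.3  -1.5  12.8] tcp [ 0.5967 -0.0448  0.0513] gap 0.6035927638230397 21.25
```

View pics/s23.png

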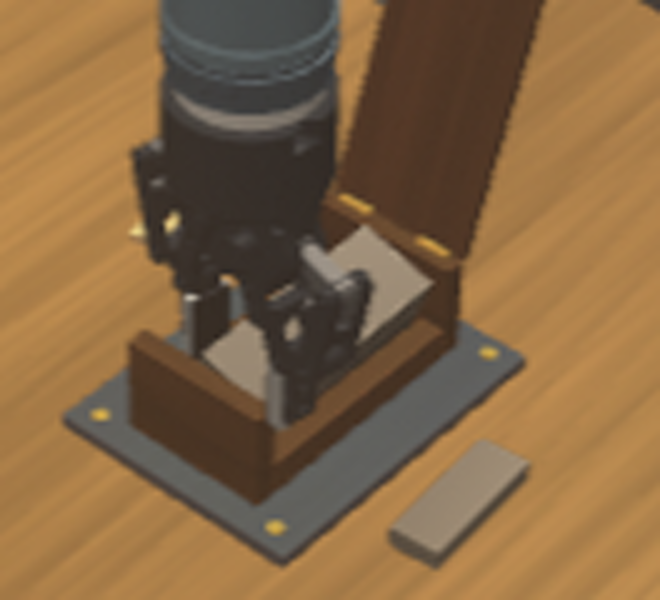

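The stone now tips about 20° away, past the 16° needed. I'll release and see whether it stays up on its strip.

```bash
python3 -m inch '{"translation":[[0,0,0],[0,0,0],[0,0,0],[0,0,-0.03],[0,0,-0.03],[0,0,0]],"turn":[0,0,0,0,0,0],"grip":[0.66,0.72,0.8,0.8,0.8,0.8]}' 20
python3 st.py s24
```

```text
t: 22.0
eef_pos: [0.6027, -0.0455, 0.1131]
orientation: [[0.988, -0.152, 0.013], [-0.152, -0.988, -0.002], [0.013, -0.0, -1.0]]
force: [0.9, -0.5, 0.6]
finger_gap: 0.798
nearR [ 0.527 -0.071] farR [ 0.6371 -0.0711] farL [0.6366 0.0879] 
top plane n [0.377 0.003 0.926] tilt deg +x 22.1 about x 0.2 77 lo [0.5886 0.0228 0.0491] hi [0.6101 0.0617 0.0599]
F [ 0.  -0.2 -0.7] tcp [ 0.6009 -0.0453  0.111 ] gap 0.8000829044007746 22.05
```

View pics/s24.png

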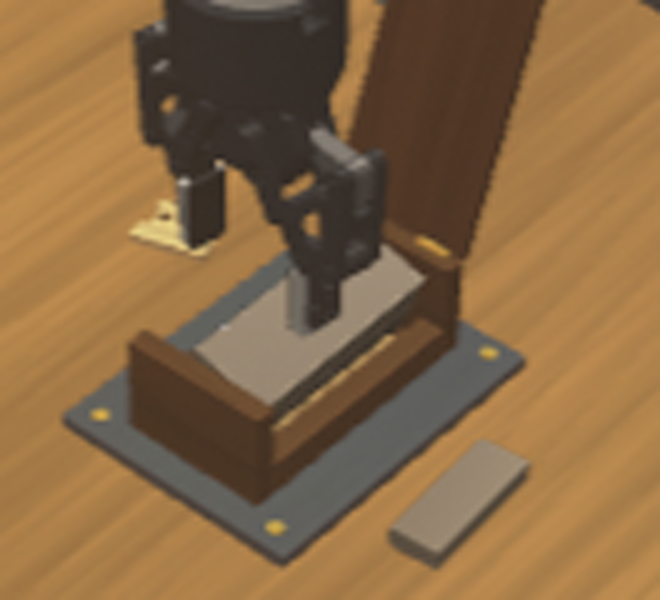

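The stone stays tipped away on its own, with the far cork strip visible at (330,390). Next is the mirrored squeeze: near finger on the end wall's robot-side face, far finger on the stone.

```bash
python3 -m inch '{"translation":[[0,0,0],[0,0,0],[0,0,0],[0,0,0],[-0.02,0,0],[0,0,0]],"turn":[-1,-1,-1,-0.8,0,0],"grip":[1,1,1,1,1,1]}' 20
python3 st.py s25
```

```text
t: 22.8
eef_pos: [0.5764, -0.0469, 0.1073]
orientation: [[0.994, 0.112, -0.001], [0.112, -0.994, 0.0], [-0.001, -0.001, -1.0]]
force: [0.1, 0.4, 0.5]
finger_gap: 0.997
nearR [ 0.527 -0.071] farR [ 0.6371 -0.0711] farL [0.6366 0.0879] 
top plane n [0.328 0.034 0.944] tilt deg +x 19.2 about x 2.1 122 lo [0.5724 0.0224 0.0504] hi [0.6112 0.0615 0.0643]
F [ 0.2 -0.8 -0.2] tcp [ 0.5773 -0.0469  0.1076] gap 1.0013293548882045 22.85
```

View pics/s25.png

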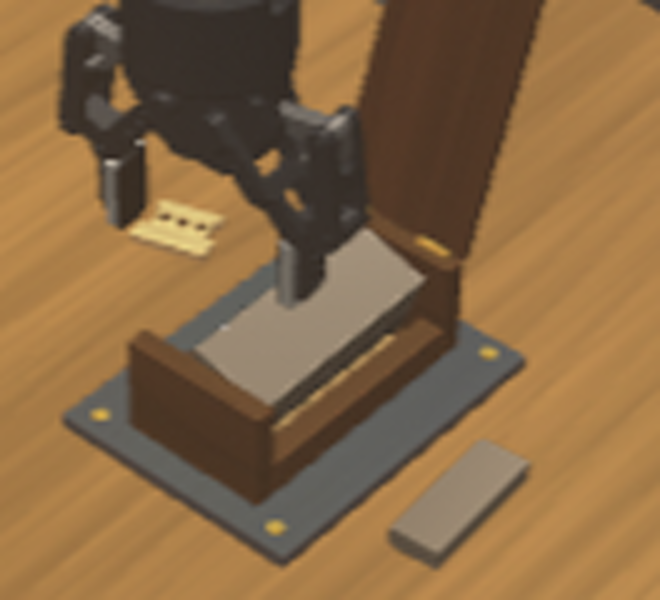

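```bash
python3 -m inch '{"translation":[[0.001,-0.002,0.01],[0,0,0.02],[0,0,0.02],[0,0,0.015],[0,0,0.007],[0,0,0.002],[0,0,0]],"turn":[0,0,0,0,0,0,0],"grip":[1,1,1,1,1,1,1]}' 20
python3 st.py s26
```

```text
t: 23.72
eef_pos: [0.5785, -0.0449, 0.0345]
orientation: [[0.994, 0.113, 0.001], [0.113, -0.994, -0.0], [0.001, 0.0, -1.0]]
force: [0.1, -0.4, 0.2]
finger_gap: 0.999
nearR [ 0.527 -0.071] farR [ 0.6371 -0.0711] farL [0.6366 0.0879] 
top plane n [ 0.324 -0.026  0.946] tilt deg +x 18.9 about x -1.6 68 lo [0.5694 0.0294 0.0502] hi [0.6103 0.062  0.0664]
F [-0.8 -0.5 -0.9] tcp [ 0.5786 -0.045   0.0347] gap 0.9978365035561452 23.775
```

View pics/s26.png

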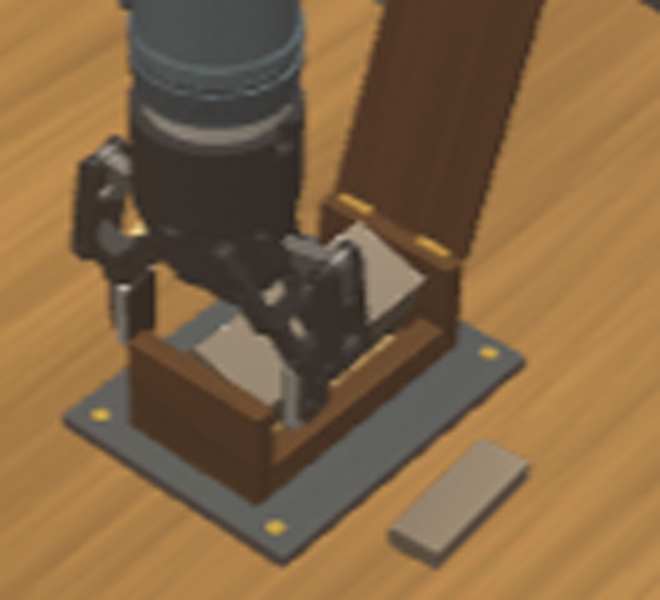

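```bash
python3 -m inch '{"translation":[[0,0,0],[0,0,0],[-0.002,0,0],[-0.002,0,0],[0,0,0]],"turn":[0,0,0,0,0],"grip":[0.96,0.92,0.88,0.84,0.82]}' 20
python3 st.py s27
python3 -m inch '{"translation":[[-0.0008,0,0],[-0.0008,0,-0.0005],[0,0,0]],"turn":[0,0,0],"grip":[0.80,0.78,0.78]}' 30
python3 st.py s28
```

```text
t: 24.4
eef_pos: [0.5752, -0.0458, 0.0349]
orientation: [[0.994, 0.112, 0.003], [0.112, -0.994, -0.001], [0.003, 0.001, -1.0]]
force: [2.9, -1.1, 1.5]
finger_gap: 0.82
nearR [ 0.527 -0.071] farR [ 0.6371 -0.0711] farL [0.6366 0.0879] 
top plane n [ 0.247 -0.054  0.968] tilt deg +x 14.3 about x -3.2 87 lo [0.5672 0.0229 0.0503] hi [0.6108 0.0617 0.0641]
F [ 2.8 -1.1  1.3] tcp [ 0.5752 -0.0457  0.0349] gap 0.8182791534997608 24.45
t: 24.82
eef_pos: [0.5735, -0.0459, 0.0355]
orientation: [[0.994, 0.113, 0.002], [0.113, -0.994, -0.001], [0.002, 0.001, -1.0]]
force: [1.3, -1.1, 6.7]
finger_gap: 0.78
nearR [ 0.527 -0.071] farR [ 0.6371 -0.0711] farL [0.6366 0.0879] 
top plane n [0.365 0.065 0.929] tilt deg +x 21.5 about x 4.0 88 lo [0.5693 0.0224 0.0487] hi [0.6103 0.0618 0.0664]
F [ 1.3 -0.5  4.7] tcp [ 0.5735 -0.0459  0.0355] gap 0.779557458872746 24.875
```

View pics/s28.png

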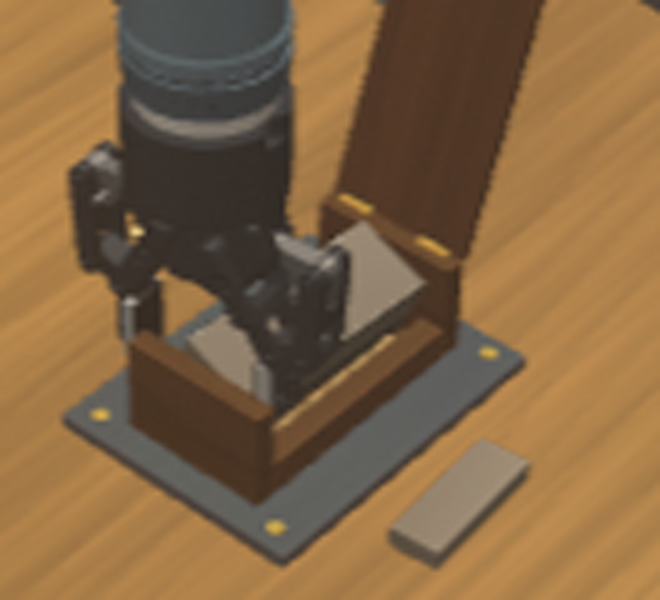

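```bash
python3 -m inch '{"translation":[[-0.0008,0,-0.001],[-0.0008,0,-0.001],[-0.0008,0,-0.001],[0,0,-0.0005]],"turn":[0,0,0,0],"grip":[0.76,0.74,0.72,0.72]}' 35
python3 st.py s29
```

```text
t: 25.38
eef_pos: [0.5712, -0.0464, 0.0377]
orientation: [[0.994, 0.112, 0.002], [0.112, -0.994, -0.0], [0.002, 0.001, -1.0]]
force: [6.3, -3.1, -6.2]
finger_gap: 0.725
nearR [ 0.5264 -0.071 ] farR [ 0.6365 -0.0707] farL [0.6364 0.088 ] 
top plane n [ 0.342 -0.017  0.94 ] tilt deg +x 20.0 about x -1.0 103 lo [0.5673 0.0222 0.0497] hi [0.6097 0.0615 0.0658]
F [ 6.  -2.8 -4.3] tcp [ 0.5713 -0.0464  0.0376] gap 0.7257013017228302 25.425
```

View pics/s29.png

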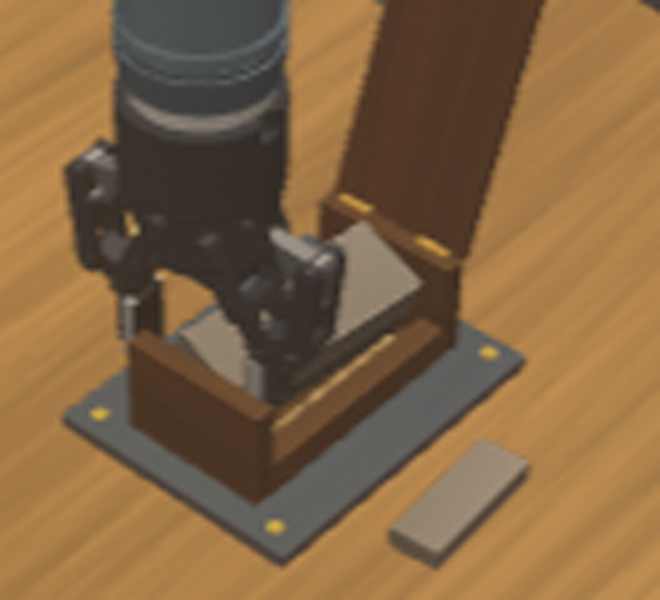

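The squeeze slid the stone about 10 mm towards the robot, so its far bottom edge has come off the far strip. It's now leaning loose at about 20°. I'll release, centre the gripper and look before levelling it.

```bash
python3 -m inch '{"translation":[[0.001,0,0],[0.002,0,0],[0,0,-0.03],[0,0,-0.035],[0,-0.027,0],[0,-0.027,0],[0,0,0]],"turn":[0,0,0,0,0.8,0.75,0],"grip":[0.8,0.9,0.9,0.85,0.75,0.75,0.75]}' 20
cat > edge.py <<'E'
from h import *
c=cam('scene'); W=cloud(c); f=c['pixels'].astype(int); sp=f.max(-1)-f.min(-1)
for y in (-.045,-.03,-.015,0,.015,.03,.045,.06):
    m=(abs(W[...,1]-y)<.006)&(W[...,2]>.03)&(W[...,2]<.075)&(W[...,0]>.53)&(W[...,0]<.625)&(sp<45)&(f.sum(-1)>230)
    p=W[m]
    if len(p)>8:
        i=p[:,2].argmax(); j=p[:,0].argmax(); print(y,len(p),'high',p[i].round(4)[[0,2]],'minx',p[:,0].min().round(4),'far',p[j].round(4)[[0,2]])
E
python3 edge.py; python3 st.py s30
```

```text
t: 26.3
eef_pos: [0.5667, 0.0103, 0.1024]
orientation: [[1.0, 0.009, -0.003], [0.009, -1.0, 0.001], [-0.003, -0.001, -1.0]]
force: [-0.0, -0.1, -0.7]
finger_gap: 0.753
-0.045 81 high [0.562 0.069] minx 0.5581 far [0.6027 0.0554]
-0.03 81 high [0.5692 0.0687] minx 0.5608 far [0.6046 0.0547]
-0.015 76 high [0.566  0.0684] minx 0.5616 far [0.6054 0.0514]
0 74 high [0.5762 0.0676] minx 0.5625 far [0.6053 0.0503]
0.015 77 high [0.5657 0.0668] minx 0.5657 far [0.6079 0.0536]
0.03 79 high [0.5691 0.0683] minx 0.5663 far [0.6097 0.0549]
0.045 69 high [0.5773 0.0683] minx 0.5703 far [0.6088 0.0492]
0.06 62 high [0.5761 0.066 ] minx 0.574 far [0.6105 0.0546]
nearR [ 0.5264 -0.071 ] farR [ 0.6365 -0.0707] farL [0.6363 0.0878] 
top plane n [ 0.374 -0.005  0.927] tilt deg +x 22.0 about x -0.3 126 lo [0.568  0.0223 0.05  ] hi [0.6093 0.0617 0.0668]
F [-0.3  0.1 -0.2] tcp [0.5674 0.0085 0.1025] gap 0.7485034694349114 26.4
```

View pics/s30.png

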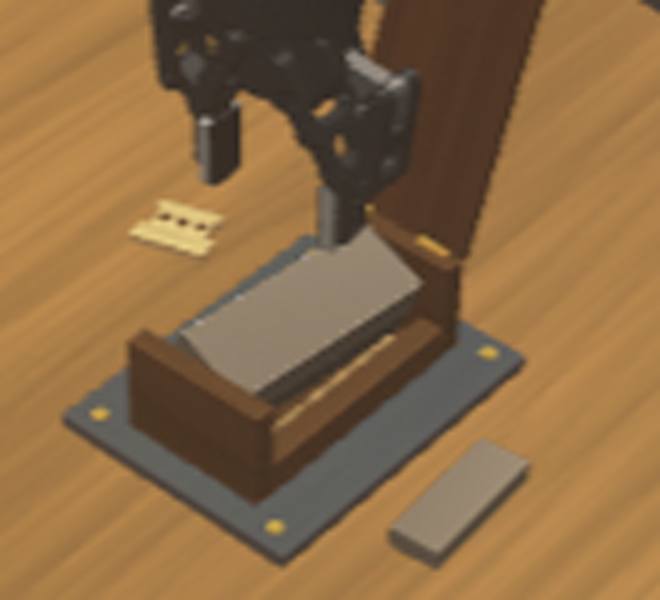

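The stone leans loose about 20° away, with its near bottom edge on the near rim and about 4° of yaw (near top edge from (185,330) to (365,230)). I'll straddle it at matching yaw and close slowly, so the flat pads level it.

```bash
python3 -m inch '{"translation":[[0.0115,0,0],[0,0,0],[0,0,0.02],[0,0,0.02],[0,0,0.018],[0,0,0.0105],[0,0,0]],"turn":[0.6,0.4,0,0,0,0,0],"grip":[0.75,0.75,0.75,0.75,0.75,0.75,0.75]}' 20
python3 st.py s31
```

```text
t: 27.28
eef_pos: [0.5788, 0.0082, 0.0338]
orientation: [[0.998, -0.065, -0.002], [-0.065, -0.998, 0.0], [-0.002, -0.0, -1.0]]
force: [-0.3, -0.2, -0.5]
finger_gap: 0.749
nearR [ 0.5263 -0.071 ] farR [ 0.6365 -0.0707] farL [0.6364 0.0878] 
F [ 0.1  0.1 -0.4] tcp [0.5796 0.0082 0.0346] gap 0.7508674637249705 27.325
```

View pics/s31.png

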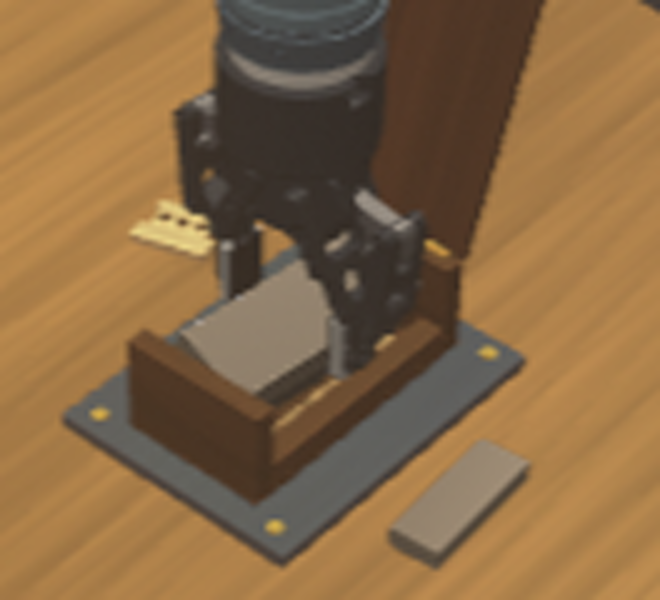

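```bash
python3 -m inch '{"translation":[[0,0,0],[0,0,0],[0,0,-0.001],[0,0,-0.001],[0,0,-0.001],[0,0,-0.001],[0,0,0]],"turn":[0,0,0,0,0,0,0],"grip":[0.70,0.65,0.60,0.57,0.54,0.50,0.45]}' 25
python3 st.py s32
```

```text
t: 28.2
eef_pos: [0.5792, 0.0085, 0.0381]
orientation: [[0.998, -0.065, -0.001], [-0.065, -0.998, 0.0], [-0.001, -0.0, -1.0]]
force: [-0.0, -0.3, -6.4]
finger_gap: 0.579
nearR [ 0.5264 -0.071 ] farR [ 0.6365 -0.0707] farL [0.6364 0.0878] 
F [ 0.2  0.2 -5.4] tcp [0.5793 0.0085 0.0382] gap 0.5843834000179575 28.25
```

View pics/s32.png

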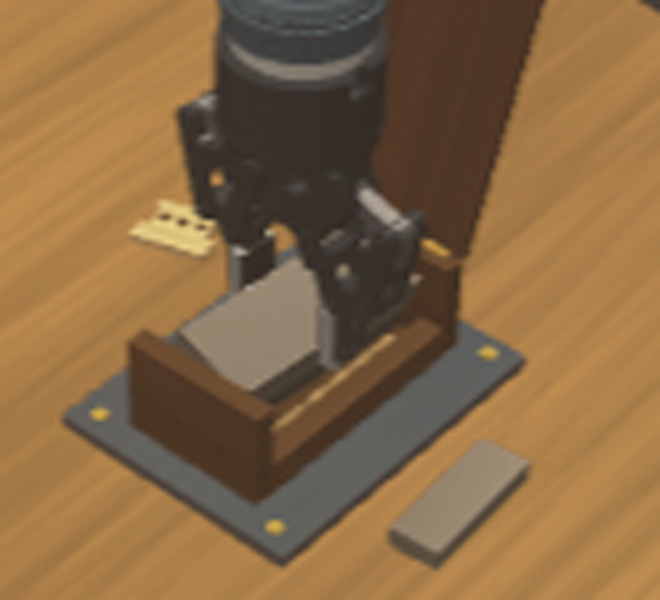

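```bash
python3 -m inch '{"translation":[[0,0,-0.002],[0,0,-0.002],[0,0,-0.002],[0,0,0]],"turn":[0,0,0,0],"grip":[0.45,0.45,0.45,0.45]}' 70
python3 st.py s33; python3 edge.py
```

```text
t: 28.75
eef_pos: [0.5802, 0.0084, 0.0449]
orientation: [[0.998, -0.065, 0.001], [-0.065, -0.998, 0.0], [0.001, -0.0, -1.0]]
force: [0.6, -0.2, -5.0]
finger_gap: 0.559
nearR [ 0.5263 -0.071 ] farR [ 0.6365 -0.0707] farL [0.6364 0.0878] 
F [-0.2  0.3 -6. ] tcp [0.5801 0.0084 0.0448] gap 0.555892005867166 28.8
-0.045 79 high [0.5673 0.0744] minx 0.5548 far [0.6026 0.0615]
-0.03 79 high [0.5707 0.0747] minx 0.5613 far [0.6043 0.0613]
-0.015 79 high [0.5667 0.0748] minx 0.5642 far [0.6059 0.0634]
0 107 high [0.5647 0.0746] minx 0.5428 far [0.6119 0.0668]
0.015 37 high [0.5764 0.0749] minx 0.5633 far [0.5877 0.0652]
```

View pics/s33.png

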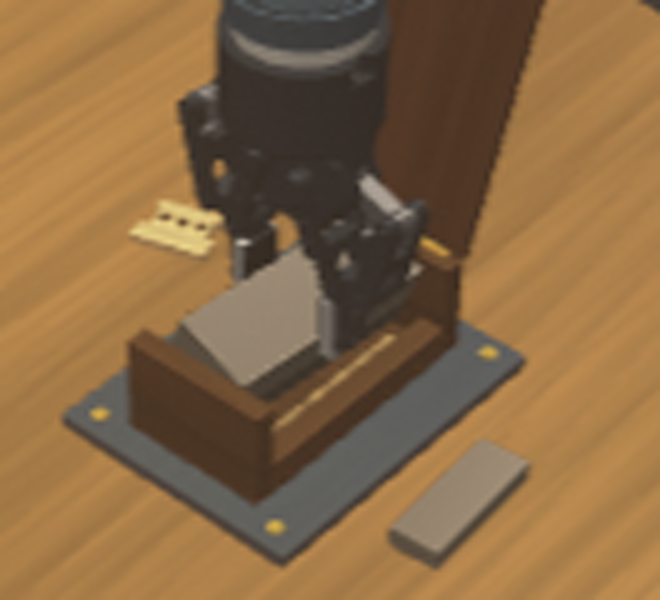

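I now hold the stone clear of both strips, but friction has locked it about 17° off level between the pads. I'll raise it, shift it so its far bottom edge sits over the far rim, and press down lightly so it rotates level in the pads.

```bash
python3 -m inch '{"translation":[[0,0,-0.005],[0,0,-0.004],[0.008,0,0],[0.009,0,0],[0,0,0],[0,0,0.002],[0,0,0.002],[0,0,0.002],[0,0,0.001]],"turn":[0,0,-0.5,-0.5,0,0,0,0,0],"grip":[0.45,0.45,0.45,0.45,0.45,0.45,0.45,0.45,0.45]}' 25
python3 st.py s34; python3 edge.py
```

```text
t: 29.98
eef_pos: [0.5967, 0.0073, 0.0495]
orientation: [[1.0, 0.005, 0.001], [0.005, -1.0, -0.001], [0.001, 0.001, -1.0]]
force: [-9.6, 0.6, 19.8]
finger_gap: 0.561
nearR [ 0.5264 -0.071 ] farR [ 0.6365 -0.0707] farL [0.6363 0.0878] 
F [-8.5 -0.4 15.1] tcp [0.5968 0.0073 0.0495] gap 0.5604933199251988 30.025
-0.045 58 high [0.5889 0.0749] minx 0.588 far [0.6236 0.0651]
-0.03 52 high [0.5962 0.0749] minx 0.5867 far [0.6227 0.0672]
-0.015 66 high [0.5884 0.0749] minx 0.5799 far [0.6236 0.0687]
0 60 high [0.6204 0.075 ] minx 0.5621 far [0.6248 0.0599]
0.015 25 high [0.6038 0.0749] minx 0.5856 far [0.6053 0.069 ]
```

View pics/s34.png

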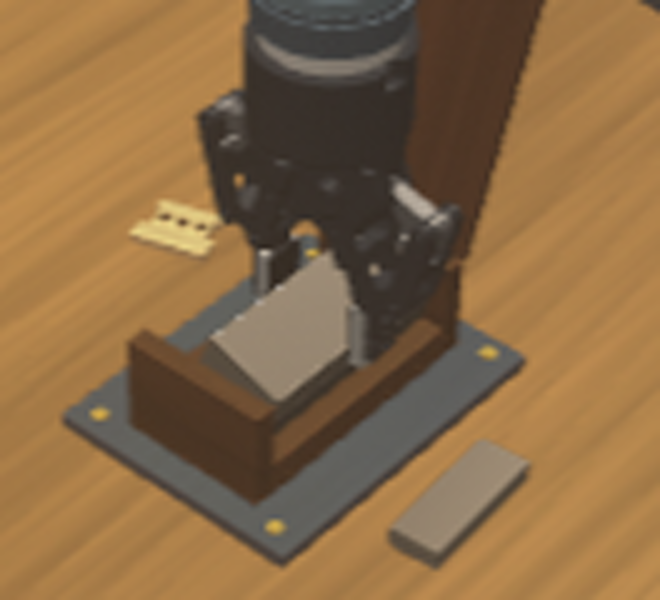

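```bash
python3 -m inch '{"translation":[[0,0,0.001],[0,0,0.001],[0,0,0.001]],"turn":[0,0,0],"grip":[0.56,0.57,0.575]}' 20
python3 st.py s35
python3 -m inch '{"translation":[[0,0,0.001],[0,0,0.001]],"turn":[0,0],"grip":[0.58,0.585]}' 20
python3 st.py s36
```

```text
t: 30.45
eef_pos: [0.5958, 0.0073, 0.0474]
orientation: [[1.0, 0.005, 0.0], [0.005, -1.0, -0.001], [0.0, 0.001, -1.0]]
force: [-11.8, -0.6, 15.5]
finger_gap: 0.585
nearR [ 0.5263 -0.071 ] farR [ 0.6365 -0.0707] farL [0.6363 0.0878] 
F [-9.1 -1.6  9. ] tcp [0.5952 0.0074 0.0465] gap 0.5781547861355936 30.5
t: 30.75
eef_pos: [0.5963, 0.0077, 0.0417]
orientation: [[1.0, 0.005, -0.001], [0.005, -1.0, 0.0], [-0.001, -0.0, -1.0]]
force: [-2.4, -0.5, -0.8]
finger_gap: 0.583
nearR [ 0.5264 -0.071 ] farR [ 0.6365 -0.0707] farL [0.6363 0.0878] 
F [-2.7  0.3 -1.8] tcp [0.5963 0.0077 0.0413] gap 0.5862265157090287 30.8
```

View pics/s36.png

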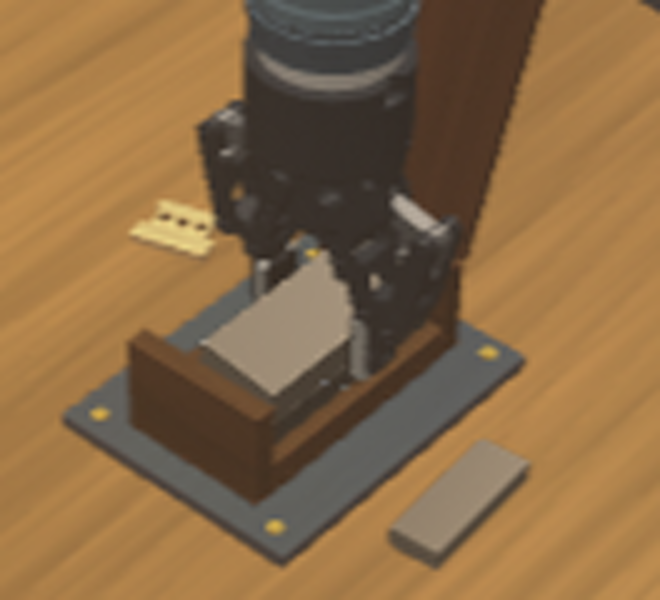

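```bash
cat > tilt.py <<'E'
from h import *
c=cam('scene'); W=cloud(c); f=c['pixels'].astype(int); sp=f.max(-1)-f.min(-1)
m=(W[...,1]>-.046)&(W[...,1]<-.014)&(W[...,2]>.03)&(W[...,2]<.095)&(W[...,0]>.53)&(W[...,0]<.64)&(sp<45)&(f.sum(-1)>300)
p=W[m]; best=None; rng=np.random.default_rng(0)
for _ in range(400):
    q=p[rng.choice(len(p),3,replace=False)]; n=np.cross(q[1]-q[0],q[2]-q[0]); l=np.linalg.norm(n)
    if l<1e-9: continue
    n/=l; n*=np.sign(n[2])
    if n[2]<.8: continue
    k=abs((p-q[0])@n)<.0012
    if best is None or k.sum()>best.sum(): best=k
q=p[best]; n=np.linalg.svd(q-q.mean(0),full_matrices=False)[2][2]; n*=np.sign(n[2])
a=q[q[:,0]<np.percentile(q[:,0],6)].mean(0); b=q[q[:,0]>np.percentile(q[:,0],94)].mean(0)
print('tilt',np.degrees(np.arctan2(n[0],n[2])).round(1),'pitch',np.degrees(np.arctan2(n[1],n[2])).round(1),len(q),len(p),'near',a.round(4),'far',b.round(4))
E
python3 tilt.py
```

```text
tilt 8.0 pitch 1.1 92 200 near [ 0.5763 -0.0312  0.0725] far [ 0.6177 -0.0273  0.0665]
```

Tilt is down to +8° and the stand hasn't moved. I'll keep pressing so it passes level and tips back.

```bash
python3 -m inch '{"translation":[[0,0,0.0015],[0,0,0.0015],[0,0,0.0015],[0,0,0.0015]],"turn":[0,0,0,0],"grip":[0.58,0.58,0.58,0.58]}' 20
python3 st.py s37; python3 tilt.py
```

```text
t: 31.35
eef_pos: [0.5938, 0.0077, 0.0355]
orientation: [[1.0, 0.005, -0.006], [0.005, -1.0, -0.0], [-0.006, 0.0, -1.0]]
force: [-11.9, -0.7, 8.8]
finger_gap: 0.577
nearR [ 0.5263 -0.071 ] farR [ 0.6365 -0.0707] farL [0.6363 0.0878] 
F [-9.8 -1.2  7. ] tcp [0.5935 0.0077 0.0352] gap 0.5796640075034978 31.4
tilt -7.9 pitch -1.4 100 166 near [ 0.5722 -0.0272  0.0632] far [ 0.6113 -0.0292  0.0685]
```

View pics/s37.png

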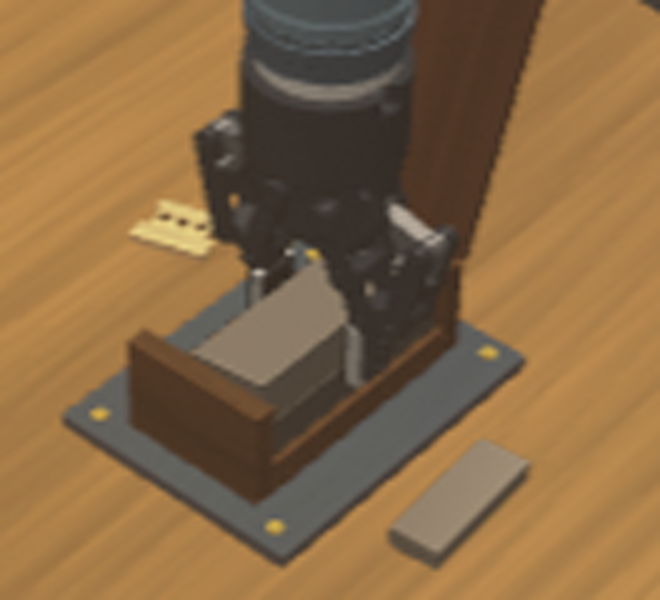

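```bash
python3 -m inch '{"translation":[[-0.003,0,0.001],[-0.003,0,0.001],[-0.002,0,0]],"turn":[0,0,0],"grip":[0.6,0.61,0.62]}' 20
python3 st.py s38; python3 tilt.py
```

```text
t: 31.82
eef_pos: [0.5892, 0.0076, 0.0335]
orientation: [[1.0, 0.005, 0.001], [0.005, -1.0, 0.0], [0.001, -0.0, -1.0]]
force: [-1.2, -0.8, -1.1]
finger_gap: 0.623
nearR [ 0.5264 -0.071 ] farR [ 0.6365 -0.0707] farL [0.6363 0.0878] 
top plane n [-0.404 -0.137  0.905] tilt deg +x -24.1 about x -8.6 17 lo [0.5638 0.022  0.0545] hi [0.6063 0.0373 0.0727]
F [-3.  -0.7 -1.6] tcp [0.5887 0.0076 0.0334] gap 0.6185039659577488 31.875
tilt -20.9 pitch 0.6 86 125 near [ 0.563  -0.0314  0.0532] far [ 0.6027 -0.0278  0.0684]
```

View pics/s38.png

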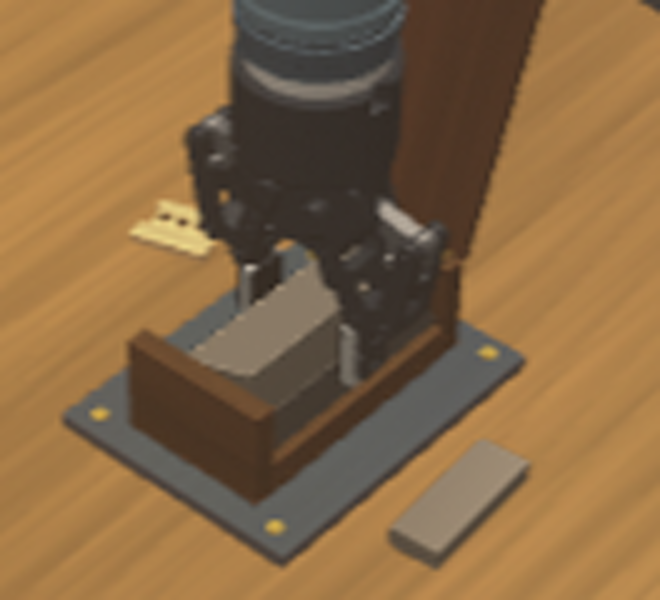

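The stone is now tipped back about 21° towards the robot, and the stand hasn't moved. I'll grip it, lift it out and use the near rim the same way to turn it level.

```bash
python3 -m inch '{"translation":[[0,0,0],[0,0,0],[0,0,-0.001],[0,0,-0.004],[0,0,-0.007],[0,0,-0.007],[-0.007,0,0],[-0.009,0,0],[-0.008,0,0],[0,0,0]],"turn":[0,0,0,0,0,0,0,0,0,0],"grip":[0.52,0.45,0.45,0.45,0.45,0.45,0.45,0.45,0.45,0.45]}' 40
python3 st.py s39; python3 tilt.py
```

```text
t: 33.17
eef_pos: [0.5633, 0.0076, 0.0523]
orientation: [[1.0, 0.005, -0.002], [0.005, -1.0, 0.0], [-0.002, -0.0, -1.0]]
force: [0.8, 0.2, -5.1]
finger_gap: 0.574
nearR [ 0.5264 -0.071 ] farR [ 0.6365 -0.0707] farL [0.6363 0.0878] 
F [-0.3  0.1 -5. ] tcp [0.5642 0.0075 0.0525] gap 0.5768526699460728 33.225
tilt -19.2 pitch -4.7 79 122 near [ 0.5437 -0.0252  0.0737] far [ 0.5809 -0.0395  0.0855]
```

View pics/s39.png

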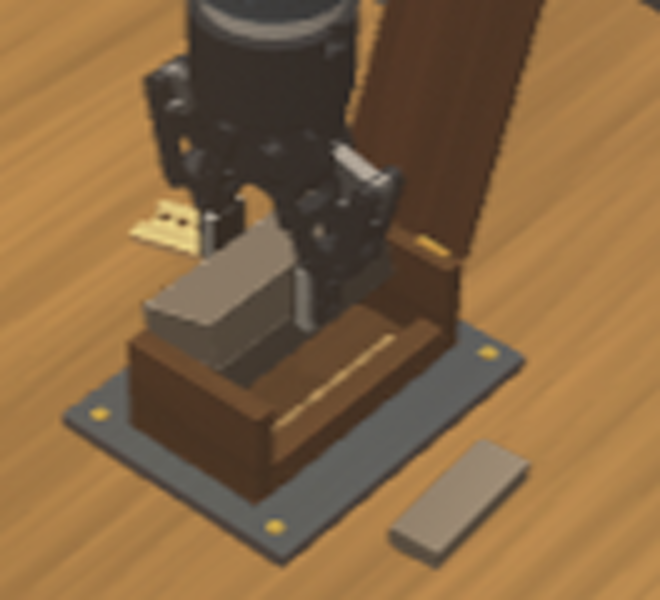

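```bash
python3 -m inch '{"translation":[[-0.005,0,0.002],[0,0,0.003],[0,0,0.002],[0,0,0.002],[0,0,0.001],[0,0,0.001],[0,0,0.001]],"turn":[0,0,0,0,0,0,0],"grip":[0.45,0.45,0.45,0.45,0.45,0.45,0.45]}' 20
python3 st.py s40; python3 tilt.py
```

```text
t: 34.15
eef_pos: [0.5628, 0.0074, 0.0433]
orientation: [[1.0, 0.005, 0.006], [0.005, -1.0, -0.0], [0.006, 0.0, -1.0]]
force: [2.2, 0.5, 5.7]
finger_gap: 0.563
nearR [ 0.5264 -0.071 ] farR [ 0.6365 -0.0707] farL [0.6363 0.0878] 
F [0.7 1.2 2.9] tcp [0.563  0.0074 0.0432] gap 0.5577529699367088 34.2
tilt -11.0 pitch -1.3 78 142 near [ 0.5429 -0.0298  0.067 ] far [ 0.5808 -0.0325  0.0742]
```

View pics/s40.png

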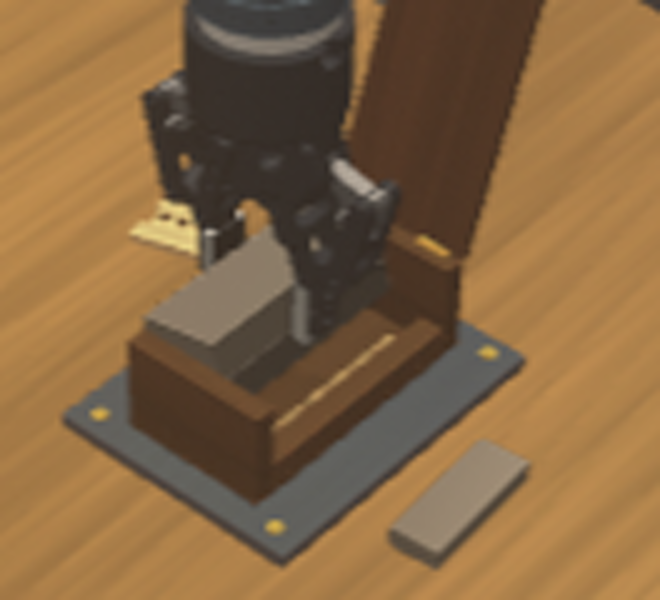

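It's rotating level nicely (-11° now). Continuing the same way.

```bash
python3 -m inch '{"translation":[[0,0,0.001],[0,0,0.001],[0,0,0.001],[0,0,0]],"turn":[0,0,0,0],"grip":[0.45,0.45,0.45,0.45]}' 20
python3 st.py s41; python3 tilt.py
```

```text
t: 34.75
eef_pos: [0.5645, 0.0073, 0.0399]
orientation: [[1.0, 0.005, 0.009], [0.005, -1.0, -0.0], [0.009, 0.0, -1.0]]
force: [6.0, 0.7, 3.3]
finger_gap: 0.533
nearR [ 0.5264 -0.071 ] farR [ 0.6365 -0.0707] farL [0.6363 0.0878] 
F [5.3 0.1 3.8] tcp [0.5645 0.0073 0.0399] gap 0.5385217760030141 34.8
tilt -8.2 pitch 0.3 96 148 near [ 0.5449 -0.036   0.0661] far [ 0.5841 -0.0342  0.072 ]
```

```bash
python3 -m inch '{"translation":[[0,0,0.001],[0,0,0.001],[0,0,0.001],[0,0,0]],"turn":[0,0,0,0],"grip":[0.45,0.45,0.45,0.45]}' 20
python3 st.py s42; python3 tilt.py
```

```text
t: 35.35
eef_pos: [0.5637, 0.0071, 0.0364]
orientation: [[1.0, 0.005, 0.007], [0.005, -1.0, -0.0], [0.007, 0.0, -1.0]]
force: [4.5, -0.2, 3.3]
finger_gap: 0.514
nearR [ 0.5264 -0.071 ] farR [ 0.6365 -0.0707] farL [0.6364 0.0878] 
F [6.4 1.3 3.6] tcp [0.5637 0.0071 0.0364] gap 0.5150623045496817 35.4
tilt -1.2 pitch -1.5 87 167 near [ 0.5462 -0.0311  0.0668] far [ 0.5846 -0.0262  0.0675]
```

View pics/s42.png

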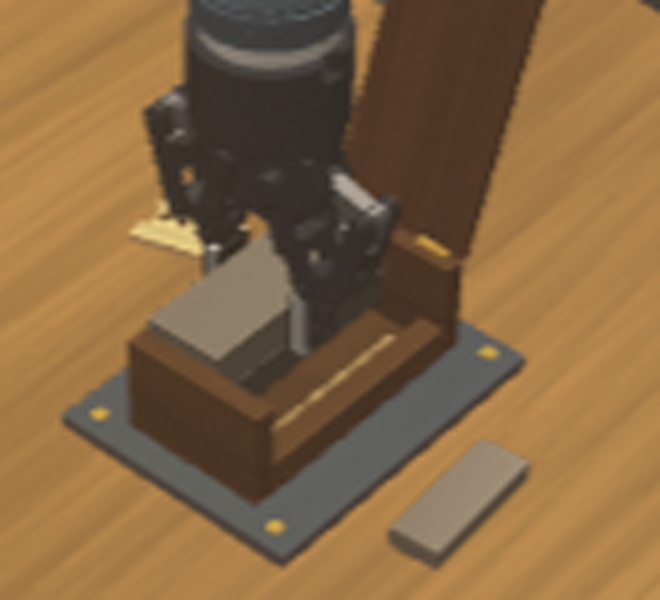

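The stone is level in the pads (gap 0.515, which is 44 mm). I'll firm up the grip, lift it and centre it over the recess.

```bash
python3 -m inch '{"translation":[[0,0,0],[0,0,0],[0,0,-0.004],[0,0,-0.008],[0,0,-0.008],[0.008,0,-0.002],[0.0085,0,0],[0,0,0],[0,0,0]],"turn":[0,0,0,0,0,0,0,0,0],"grip":[0.45,0.45,0.45,0.45,0.45,0.45,0.45,0.45,0.45]}' 70
cat > fin.py <<'E'
from h import *
import sys
c=cam('scene','fin_'+sys.argv[1]); W=cloud(c); f=c['pixels'].astype(int); sp=f.max(-1)-f.min(-1)
m=(W[...,1]>-.09)&(W[...,1]<.10)&(W[...,2]>.05)&(W[...,2]<.12)&(W[...,0]>.53)&(W[...,0]<.64)&(sp<45)&(f.sum(-1)>300)&(abs(W[...,2]-float(sys.argv[2]))<.005)
p=W[m]; print('y range',np.percentile(p[:,1],[.5,2,98,99.5]).round(4),'x',np.percentile(p[:,0],[1,99]).round(4),'z',np.median(p[:,2]).round(4))
for y in(-.045,-.03,-.015,0.04,.055):
    q=p[abs(p[:,1]-y)<.006]
    if len(q)>5: print(y,q[:,0].min().round(4),q[:,0].max().round(4),np.median(q[:,2]).round(4))
E
python3 st.py s43; python3 tilt.py; python3 fin.py a .088
```

```text
t: 36.58
eef_pos: [0.576, 0.0076, 0.0562]
orientation: [[1.0, 0.005, -0.001], [0.005, -1.0, 0.0], [-0.001, -0.0, -1.0]]
force: [-0.1, 0.1, -5.3]
finger_gap: 0.506
nearR [ 0.5264 -0.071 ] farR [ 0.6365 -0.0707] farL [0.6363 0.0879] 
F [-0.8  0.2 -5.9] tcp [0.5758 0.0076 0.0562] gap 0.5063681997867614 36.625
tilt -2.9 pitch 1.7 85 168 near [ 0.5583 -0.0277  0.0859] far [ 0.5981 -0.0291  0.0887]
y range [-0.0527 -0.0519  0.0223  0.0859] x [0.553  0.6025] z 0.0872
-0.045 0.5567 0.5989 0.087
-0.03 0.5566 0.5991 0.0873
-0.015 0.5563 0.6001 0.0876
```

View pics/s43.png

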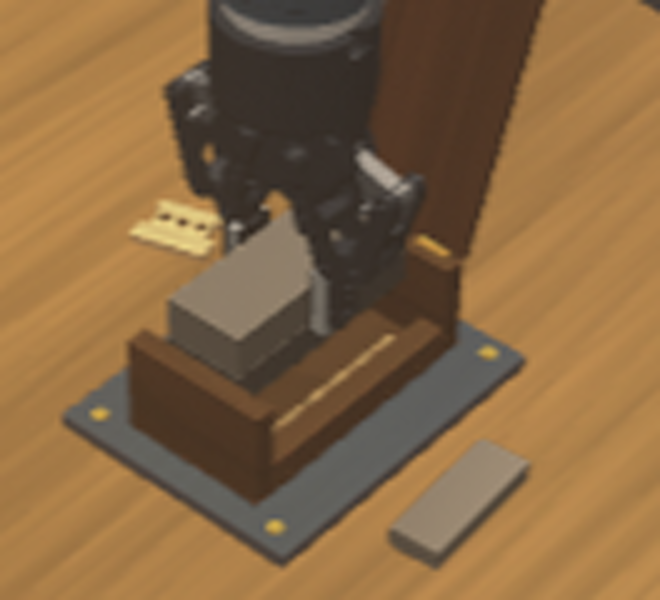

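```bash
python3 -m inch '{"translation":[[0.0035,0,0],[0,0,0],[0,0,0]],"turn":[0,0,0],"grip":[0.45,0.45,0.45]}' 70
cat > lev.py <<'E'
from h import *
R=[]
for k in range(2):
    c=cam('scene'); W=cloud(c); f=c['pixels'].astype(int); sp=f.max(-1)-f.min(-1)
    m=(W[...,1]>-.05)&(W[...,1]<.0)&(abs(W[...,2]-.088)<.006)&(W[...,0]>.53)&(W[...,0]<.64)&(sp<45)&(f.sum(-1)>300)
    m=cv2.erode(m.astype(np.uint8),np.ones((3,3)))>0
    p=W[m]; A=np.c_[p[:,:2]-p[:,:2].mean(0),np.ones(len(p))]; s=np.linalg.lstsq(A,p[:,2],rcond=None)[0]; print(len(p),'tilt',-np.degrees(s[0]),'pitch',-np.degrees(s[1]),'z',s[2], 'x',p[:,0].min(),p[:,0].max(),'res',np.std(p[:,2]-A@s))
    # far top edge and near top edge per row via mask
    m2=(W[...,1]>-.05)&(W[...,1]<-.01)&(abs(W[...,2]-.088)<.004)&(sp<45)&(f.sum(-1)>300)&(W[...,0]>.53)&(W[...,0]<.64)
    q=W[m2]; print('edges',np.percentile(q[:,0],[1,99]),'mid',q[:,0].mean())
print(monitor.state()['eef_pos'],monitor.state()['t'])
E
python3 lev.py; python3 fin.py b .088; python3 st.py s44
```

```text
t: 37.1
eef_pos: [0.5799, 0.0076, 0.0566]
orientation: [[1.0, 0.005, 0.0], [0.005, -1.0, 0.0], [0.0, -0.0, -1.0]]
force: [-0.2, -0.4, -5.6]
finger_gap: 0.505
178 tilt -2.2297311559045445 pitch -0.03789924739043062 z 0.08747333139304504 x 0.5608906997390924 0.5999469253505127 res 0.0015107239809512073
edges [0.56097389 0.60177369] mid 0.5818103366213778
154 tilt -2.98280326745436 pitch 1.0775017408478482 z 0.0873120418260023 x 0.5603186349384167 0.5988843801744212 res 0.0018138359805952803
edges [0.56148263 0.60185756] mid 0.5822271389965032
[0.57978931 0.00755927 0.05658358] 37.2
y range [-0.0541 -0.0529  0.0201  0.0341] x [0.5594 0.6037] z 0.0874
-0.045 0.5614 0.6019 0.0876
-0.03 0.5608 0.6026 0.0875
-0.015 0.5609 0.6022 0.0874
nearR [ 0.5264 -0.071 ] farR [ 0.6365 -0.0707] farL [0.6363 0.0878] 
F [-0.2  0.6 -5.5] tcp [0.5798 0.0076 0.0566] gap 0.5009121940690188 37.3
```

View pics/s44.png

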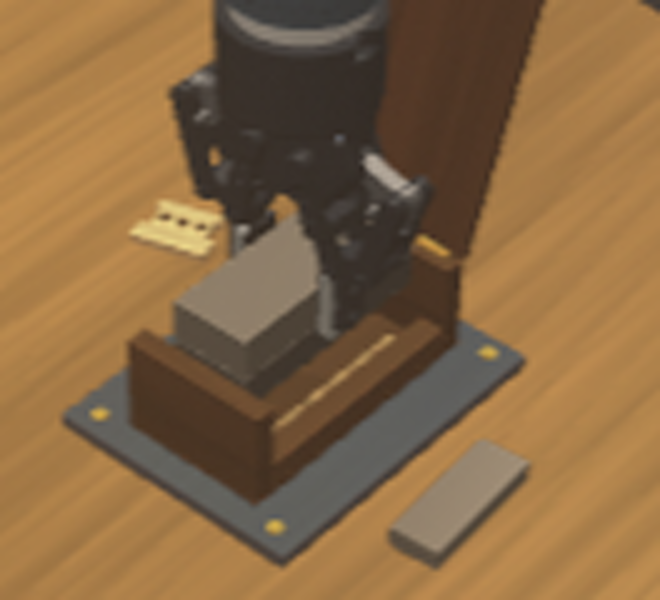

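Stone is centred to about 1 mm. The scene depth suggests a slight tilt of about -2.5°, so I'll cross-check with the wrist camera.

```bash
python3 - <<'E'
from h import *
c=cam('wrist','w1'); W=cloud(c)
f=c['pixels'].astype(int); sp=f.max(-1)-f.min(-1)
m=(abs(W[...,2]-.088)<.006)&(W[...,0]>.56)&(W[...,0]<.602)&(W[...,1]>-.05)&(W[...,1]<.066)&(sp<45)
m=cv2.erode(m.astype(np.uint8),np.ones((5,5)))>0
p=W[m]; print(len(p))
for lo,hi in((-.05,-.01),(-.05,.066),(.025,.066)):
    q=p[(p[:,1]>lo)&(p[:,1]<hi)]
    if len(q)<50: continue
    A=np.c_[q[:,:2]-q[:,:2].mean(0),np.ones(len(q))]; s=np.linalg.lstsq(A,q[:,2],rcond=None)[0]
    print(lo,hi,len(q),'tilt',-np.degrees(s[0]),'pitch',-np.degrees(s[1]),'z',s[2],'x',q[:,0].min(),q[:,0].max(),'y',q[:,1].min(),q[:,1].max(),'res',np.std(q[:,2]-A@s))
E
```

```text
46
```

View pics/w1.png

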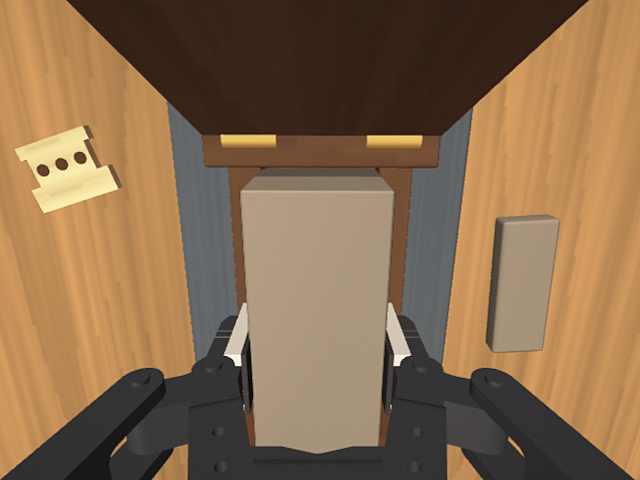

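```bash
python3 - <<'E'
from h import *
c=cam('wrist'); W=cloud(c); 
q=W[200:300:3,255:382:3].reshape(-1,3); q=q[np.isfinite(q[:,2])]
print(len(q),np.percentile(q,[2,50,98],axis=0).round(4).tolist())
A=np.c_[q[:,:2]-q[:,:2].mean(0),np.ones(len(q))]; s=np.linalg.lstsq(A,q[:,2],rcond=None)[0]
print('tilt',-np.degrees(s[0]),'pitch',-np.degrees(s[1]),np.std(q[:,2]-A@s))
r=np.concatenate([W[185:195,200:234].reshape(-1,3),W[185:195,405:440].reshape(-1,3)]);
# bench reference for calibration of the wrist camera
b=np.concatenate([W[250:330:4,20:150:4].reshape(-1,3),W[100:200:4,580:635:4].reshape(-1,3)]); b=b[np.isfinite(b[:,2])]
A=np.c_[b[:,:2]-b[:,:2].mean(0),np.ones(len(b))]; s=np.linalg.lstsq(A,b[:,2],rcond=None)[0]
print('bench tilt',-np.degrees(s[0]),'pitch',-np.degrees(s[1]),'z',s[2])
# edges of stone top at row 230, rims, plate edges at rows
for z,uv in((.0885,[(243,230),(391,230)]),(.026,[(237,250),(407,250)]),(.008,[(183,250),(456,250)])):
    P=ray(c,uv,z); print(z,P.round(4).tolist(),'mid',P[:,0].mean().round(4))
print(ray(c,[(317,190)],.0885), monitor.state()['t'])
E
```

```text
1455 [[0.5609, 0.0324, 0.0861], [0.5791, 0.0483, 0.0873], [0.5973, 0.0631, 0.0887]]
tilt -0.46563211253863296 pitch 0.0014728103448725194 0.0006027942762661531
bench tilt 0.0827988353430801 pitch -0.06072357244020647 z -0.0008784777224254851
0.0885 [[0.5576, 0.0546, 0.0885], [0.6, 0.0548, 0.0885]] mid 0.5788
0.026 [[0.5422, 0.0258, 0.026], [0.62, 0.0261, 0.026]] mid 0.5811
0.008 [[0.5111, 0.0191, 0.008], [0.6491, 0.0198, 0.008]] mid 0.5801
[[0.57875119 0.06628898 0.0885    ]] 37.4
```

The wrist camera gives a tilt of -0.5° with the bench reading 0.1°, so the stone is level. Its top is at 0.088, meaning the underside is about 2 cm above the rims. I'll nudge it 1.5 mm in x and 1 mm in y, let it settle and run final checks.

```bash
python3 -m inch '{"translation":[[0.0015,-0.001,0],[0,0,0],[0,0,0],[0,0,0]],"turn":[0,0,0,0],"grip":[0.45,0.45,0.45,0.45]}' 70
python3 cov.py s50; python3 st.py s51|head -1
python3 - <<'E'
from h import *
c=cam('top','top_fin'); d=dict(np.load('/tmp/top.npz')); W=cloud(c)
for nm,(u0,u1,v0,v1) in dict(slip=(300,350,140,168),bridge=(280,310,242,270),plane=(115,170,165,250),brush=(165,205,255,355),chisel=(490,530,230,340),pot=(455,520,115,200)).items():
    for X in(d['W'],W):
        z=X[...,2][v0:v1,u0:u1]; m=(z>.003)&(z<.08); print(nm,m.sum(),X[v0:v1,u0:u1][m][:,:2].mean(0).round(4),end=' | ')
    print()
s=monitor.state(); print(s['t'],s['joint_vel'].round(3),s['eef_pos'])
E
```

```text
t: 37.9
eef_pos: [0.5813, 0.0086, 0.0566]
orientation: [[1.0, 0.005, -0.0], [0.005, -1.0, 0.0], [-0.0, -0.0, -1.0]]
force: [-0.3, 0.5, -5.5]
finger_gap: 0.505
117 [0.34600653 0.05963524] angle 109.08595399443703
224 [0.36211352 0.05686541] angle 109.90600623830133
nearR [ 0.5263 -0.071 ] farR [ 0.6365 -0.0707] farL [0.6363 0.0878] 
slip 490 [0.6866 0.0008] | slip 0 [nan nan] | 
bridge 243 [0.457  0.0592] | bridge 0 [nan nan] | 
plane 1963 [0.5534 0.3953] | plane 1931 [0.5536 0.3946] | 
brush 1415 [0.3602 0.2928] | brush 1440 [0.3595 0.2934] | 
chisel 959 [ 0.4167 -0.4071] | chisel 961 [ 0.4173 -0.4076] | 
pot 1815 [ 0.679  -0.3512] | pot 1814 [ 0.6788 -0.3514] | 
38.05 [ 0.001  0.    -0.     0.001 -0.     0.   ] [0.58134024 0.00854649 0.05657247]<stdin>:5: RuntimeWarning: Mean of empty slice.
  ret = um.true_divide(
```

View pics/s50.png

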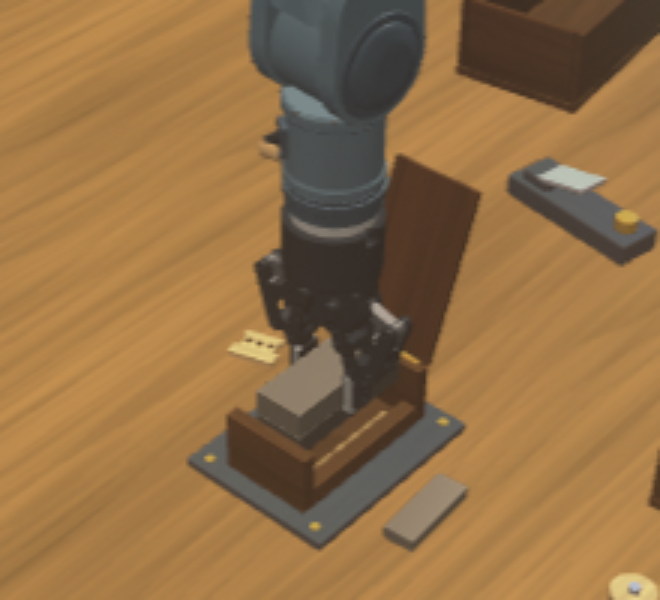

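Final view: stone level above the recess at about (300,390), cover at about 109–110°, and the bridge (258,347) and slip (425,512) at the same pixels as at the start. I'm handing in.

```bash
python3 -c "
from h import *
print(manip.hand_in())"
```

```text
the job is handed in; nothing more can be done
None
```

I handed the job in at about 38 s: the cover is folded back and the stone is in the gripper, level and clear of its recess.

**What I did**
- **Cover:** I pushed it open and it has stayed put, last reading 109–110°.
- **First tip:** The stone went about 20° away from the robot. The tool could only point straight down, so I did not grip the stone and rock it. A plain push dragged the stand about 3 mm, so I squeezed the stone against the end wall instead.
- **Getting it free:** My first attempt at tipping it back slid the stone about 10 mm towards the robot, off the far strip. From there I gripped it and lifted it clear.
- **Second tip:** I pressed its far edge on the far rim, which tipped it about 21° towards the robot. I then levelled it against the near rim and lifted it.

**Last checks**
- **Stone:** Its underside is about 20 mm above the rims. It was within about 2 mm of the recess centre, after which I made a final 1.5 mm correction. The grip is 70 N and the arm is still.
- **Stand:** It ended about 2.5 mm from where it started. During the first squeeze its robot-right (-y) end may have lifted by 1–2 mm for a moment.
- **Other items:** The plane, brush, chisel and glue pot are unchanged within 1 mm. The arm hid the bridge and slip from the top camera, so I checked them only by eye in the scene view, where they look unmoved.

**Disagreements**
- **Tilt:** The scene camera's noisy depth gave about -2.5°, while the wrist camera gave -0.5°. I trusted the wrist camera.
- **Stone position:** The two cameras differed by about 3 mm on where the stone sits across the recess.

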